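# Load the reagent caddy, roll it into its bay and open the extraction port

### The job

Stand every reagent bottle that is out on the bench upright in the wheeled caddy's divided crate, one to a cell, leaving the other things on the bench alone. Then, without lifting the caddy, roll it forward so that its swivel castors swing round and trail straight, and steer it into the yellow taped bay, nose the way the bay's arrowhead points, leaving it with its crate squarely inside the tape and its castors still trailing straight behind. Once it stands there, open the extraction port beside the bay by turning its collar until the pointer stands at the white mark.

Things in the scene. Friction and masses are not known exactly. Their poses are not given: they have to be found in the camera images.
- caddy: Small bench caddy, about 0.5 kg: an open aluminium crate 196 long (x) x 132 wide (y) mm with six cells on four 36 mm wheels that roll freely (about 0.5 N): two fixed in front, two swivel castors behind. Origin: on the bench under the middle of the crate; +x is forward (the way the nose points), y left, z up.
- crate (a point): Middle of the caddy's crate, at its floor, 46 mm above the bench (over the caddy's origin). Cell middles: x = -64, 0, +64 mm by y = -32, +32 mm in the caddy's frame; each cell is 60 x 60 mm clear; walls and dividers are 4 mm thick, their tops 91 mm above the bench.
- caddy_handle (a point): Middle of the caddy's push handle: a round white bar 14 mm thick and 110 mm long along the caddy's y, at x = -145 mm and 150 mm above the bench, held by a thin sloping strut at each end; free space on every side of its middle. It can be pinched from above or pushed.
- caddy_nose (a point): Middle of the caddy's front wall, bottom edge: x = +98 mm in the caddy's frame, 46 mm above the bench. The two fixed front wheels stand at x = +68 mm, y = -50 and +50 mm; they roll along the caddy's x only and resist sliding sideways, so the caddy turns about x = +68 mm when its rear is moved sideways.
- castor_l: Left rear swivel castor: a small steel fork that turns freely all round about an upright pivot. Origin: its pivot, at x = -68, y = +48, z = 41 mm of the caddy; its own -x points from the pivot to its wheel. It trails straight when its x lies along the caddy's x, wheel towards the handle. 60 to 80 mm of straight forward rolling swings it nearly straight; rolling back turns it about. Starts turned aside.
- castor_l_axle (a point): Middle of the left castor's wheel, 16 mm to the side of its pivot, 18 mm above the bench: at x = -84 mm in the caddy's frame when it trails straight.
- castor_r: Right rear swivel castor, the same, pivot at x = -68, y = -48, z = 41 mm of the caddy.
- castor_r_axle (a point): Middle of the right castor's wheel, likewise.
- bay: Parking bay of flat yellow tape on the bench (no height to speak of): a rectangle 234 x 172 mm inside the tape (20 mm more than the crate all round) with an arrowhead in it. Origin: its middle; +x is the way the arrowhead points, along the long side. The caddy belongs with its origin over this origin and its +x along this +x; the handle may stick out over the tape behind.
- bottle1: One of six like reagent bottles (four to six are present; None when absent): round white body 48 mm across and 50 mm high, narrowing to a round blue screw cap 34 mm across from 60 to 90 mm high; about 0.1 kg, heavy base, 90 mm tall in all. Origin: middle of its underside; z up along the bottle. Stands on the bench at the start, in or around the bay.
- bottle2: One of six like reagent bottles (four to six are present; None when absent): round white body 48 mm across and 50 mm high, narrowing to a round blue screw cap 34 mm across from 60 to 90 mm high; about 0.1 kg, heavy base, 90 mm tall in all. Origin: middle of its underside; z up along the bottle. Stands on the bench at the start, in or around the bay.
- bottle3: One of six like reagent bottles (four to six are present; None when absent): round white body 48 mm across and 50 mm high, narrowing to a round blue screw cap 34 mm across from 60 to 90 mm high; about 0.1 kg, heavy base, 90 mm tall in all. Origin: middle of its underside; z up along the bottle. Stands on the bench at the start, in or around the bay.
- bottle4: One of six like reagent bottles (four to six are present; None when absent): round white body 48 mm across and 50 mm high, narrowing to a round blue screw cap 34 mm across from 60 to 90 mm high; about 0.1 kg, heavy base, 90 mm tall in all. Origin: middle of its underside; z up along the bottle. Stands on the bench at the start, in or around the bay.
- bottle5: One of six like reagent bottles (four to six are present; None when absent): round white body 48 mm across and 50 mm high, narrowing to a round blue screw cap 34 mm across from 60 to 90 mm high; about 0.1 kg, heavy base, 90 mm tall in all. Origin: middle of its underside; z up along the bottle. Stands on the bench at the start, in or around the bay.
- bottle6: One of six like reagent bottles (four to six are present; None when absent): round white body 48 mm across and 50 mm high, narrowing to a round blue screw cap 34 mm across from 60 to 90 mm high; about 0.1 kg, heavy base, 90 mm tall in all. Origin: middle of its underside; z up along the bottle. Stands on the bench at the start, in or around the bay.
- port: Extraction port fixed to the bench beside the bay: an upright grey barrel 48 mm across, 156 mm high in all, on a flange 84 mm across. Origin: middle of its underside, z up. An aluminium damper collar turns round its upper end, above a small fixed dark grey disc 82 mm across that carries one white mark.
- collar (a joint): Turn (rad) of the damper collar about the upright barrel, counter-clockwise from above positive, 0 to 1.8. Starts between 0 and 0.45; the pointer is at the white mark at 1.4. Stiff (0.06 N m): stays where it is left.
- collar_grip (a point): On the collar's axis at half its height, 135 mm above the bench; the collar spans 120 to 150 mm. Its frame turns with the collar: x points along the pointer, and the two thumb flats (each 30 mm wide, 30 mm high) face +y and -y, 54 mm apart over the flats. Nothing stands above it.
- port_mark (a point): The white mark on the fixed disc, 34 mm from the axis, 117 mm above the bench; the collar's pointer comes to it.
- dishes: Bystander: stack of three petri dishes, 92 mm across, 48 mm high.
- dish: Bystander: one petri dish, 92 mm across, 16 mm high.
- plate1: Bystander: clear well plate 127 x 85 x 14 mm.
- tip_box: Bystander: box of yellow pipette tips 120 x 85 mm, 76 mm high.
- pipette: Bystander: hand pipette lying along its x, 220 mm long.
Mind the look-alikes: they are no part of the job. What is shaped like the bottle3 but black or orange is not meant.

How it is judged:
On the way, in this order (a step that is already met when the one before it is completed fails the run):
1. every bottle stands upright in a cell of the caddy's crate, let go (x of bottle1 in the frame of caddy between -0.096 and 0.096 m and y of bottle1 in the frame of caddy between -0.064 and 0.064 m and z of bottle1 in the frame of caddy between 0.036 and 0.058 m and angle between each of bottle1, bottle2, bottle3, bottle4, bottle5, bottle6's own z axis and vertical below 0.2 rad and x of bottle2 in the frame of caddy between -0.096 and 0.096 m and y of bottle2 in the frame of caddy between -0.064 and 0.064 m and z of bottle2 in the frame of caddy between 0.036 and 0.058 m and x of bottle3 in the frame of caddy between -0.096 and 0.096 m and y of bottle3 in the frame of caddy between -0.064 and 0.064 m and z of bottle3 in the frame of caddy between 0.036 and 0.058 m and x of bottle4 in the frame of caddy between -0.096 and 0.096 m and y of bottle4 in the frame of caddy between -0.064 and 0.064 m and z of bottle4 in the frame of caddy between 0.036 and 0.058 m and x of bottle5 in the frame of caddy between -0.096 and 0.096 m and y of bottle5 in the frame of caddy between -0.064 and 0.064 m and z of bottle5 in the frame of caddy between 0.036 and 0.058 m and x of bottle6 in the frame of caddy between -0.096 and 0.096 m and y of bottle6 in the frame of caddy between -0.064 and 0.064 m and z of bottle6 in the frame of caddy between 0.036 and 0.058 m and contact force between the fingers and bottle1 below 0.3 N and contact force between the fingers and bottle2 below 0.3 N and contact force between the fingers and bottle3 below 0.3 N and contact force between the fingers and bottle4 below 0.3 N and contact force between the fingers and bottle5 below 0.3 N and contact force between the fingers and bottle6 below 0.3 N), for 0.2 s.
2. the loaded caddy has been rolled on more than 10 cm with both castors trailing straight (within 0.3 rad) (x of bottle1 in the frame of caddy between -0.096 and 0.096 m and y of bottle1 in the frame of caddy between -0.064 and 0.064 m and z of bottle1 in the frame of caddy between 0.036 and 0.058 m and angle between each of bottle1, bottle2, bottle3, bottle4, bottle5, bottle6's own z axis and vertical below 0.2 rad and x of bottle2 in the frame of caddy between -0.096 and 0.096 m and y of bottle2 in the frame of caddy between -0.064 and 0.064 m and z of bottle2 in the frame of caddy between 0.036 and 0.058 m and x of bottle3 in the frame of caddy between -0.096 and 0.096 m and y of bottle3 in the frame of caddy between -0.064 and 0.064 m and z of bottle3 in the frame of caddy between 0.036 and 0.058 m and x of bottle4 in the frame of caddy between -0.096 and 0.096 m and y of bottle4 in the frame of caddy between -0.064 and 0.064 m and z of bottle4 in the frame of caddy between 0.036 and 0.058 m and x of bottle5 in the frame of caddy between -0.096 and 0.096 m and y of bottle5 in the frame of caddy between -0.064 and 0.064 m and z of bottle5 in the frame of caddy between 0.036 and 0.058 m and x of bottle6 in the frame of caddy between -0.096 and 0.096 m and y of bottle6 in the frame of caddy between -0.064 and 0.064 m and z of bottle6 in the frame of caddy between 0.036 and 0.058 m and angle between the x axis of each of castor_l, castor_r and the x axis of caddy, either way round below 0.3 rad and x of each of castor_l_axle, castor_r_axle in the frame of caddy below -0.072 m and distance of caddy from where it was at the start of the episode above 0.1 m), for 0.1 s.
3. the caddy stands in the bay, castors trailing straight (angle between the x axis of each of castor_l, castor_r and the x axis of caddy, either way round below 0.3 rad and x of each of castor_l_axle, castor_r_axle in the frame of caddy below -0.072 m and horizontal distance between caddy and bay below 0.03 m and angle between the x axis of caddy and the x axis of bay, either way round below 0.2 rad and x of caddy_nose in the frame of bay above 0.04 m and height (world z) of caddy between -0.008 and 0.008 m and angle between caddy's own z axis and vertical below 0.06 rad and linear speed of caddy below 0.02 m/s), for 0.2 s.
4. the collar pointer stands at the mark (1.4 rad, within 0.12) (value of joint collar between 1.28 and 1.52 rad), for 0.2 s.
At the end, for the whole second after the job is handed in: Every bottle upright (0.2 rad) on the floor of a crate cell; the caddy on its wheels, let go, staying within 30 mm of the bay's middle, squared to it within 0.2 rad, nose the arrowhead's way, both castors within 0.3 rad of trailing straight; the collar within 0.12 rad of the mark (1.4) (all of step 4 and x of bottle1 in the frame of caddy between -0.096 and 0.096 m and y of bottle1 in the frame of caddy between -0.064 and 0.064 m and z of bottle1 in the frame of caddy between 0.036 and 0.058 m and angle between each of bottle1, bottle2, bottle3, bottle4, bottle5, bottle6's own z axis and vertical below 0.2 rad and x of bottle2 in the frame of caddy between -0.096 and 0.096 m and y of bottle2 in the frame of caddy between -0.064 and 0.064 m and z of bottle2 in the frame of caddy between 0.036 and 0.058 m and x of bottle3 in the frame of caddy between -0.096 and 0.096 m and y of bottle3 in the frame of caddy between -0.064 and 0.064 m and z of bottle3 in the frame of caddy between 0.036 and 0.058 m and x of bottle4 in the frame of caddy between -0.096 and 0.096 m and y of bottle4 in the frame of caddy between -0.064 and 0.064 m and z of bottle4 in the frame of caddy between 0.036 and 0.058 m and x of bottle5 in the frame of caddy between -0.096 and 0.096 m and y of bottle5 in the frame of caddy between -0.064 and 0.064 m and z of bottle5 in the frame of caddy between 0.036 and 0.058 m and x of bottle6 in the frame of caddy between -0.096 and 0.096 m and y of bottle6 in the frame of caddy between -0.064 and 0.064 m and z of bottle6 in the frame of caddy between 0.036 and 0.058 m and angle between the x axis of each of castor_l, castor_r and the x axis of caddy, either way round below 0.3 rad and x of each of castor_l_axle, castor_r_axle in the frame of caddy below -0.072 m and horizontal distance between caddy and bay below 0.03 m and angle between the x axis of caddy and the x axis of bay, either way round below 0.2 rad and x of caddy_nose in the frame of bay above 0.04 m and height (world z) of caddy between -0.008 and 0.008 m and angle between caddy's own z axis and vertical below 0.06 rad); the robot touches nothing.
It fails at once if the caddy is lifted off the bench (more than 20 mm) or tipped over (height (world z) of caddy above 0.02 m or angle between caddy's own z axis and vertical above 0.5 rad).
It fails at once if a bystander is shoved more than 50 mm (distance of any of dishes, dish, plate1, tip_box, pipette from where it was at the start of the episode above 0.05 m).
Of bottle1, bottle2, bottle3, bottle4, bottle5, bottle6 only 4 to 6 are there at a start; the rules pass over those that are not, and their reading is None.
At some moment in a run one of bottle1, bottle2, bottle3, bottle4, bottle5, bottle6 may be knocked a few centimetres aside while the robot is not near it.
It also fails if it takes over 210 s, if anything falls off the work surface, if the arm or the gripper's body presses on something with over 40 N, if the wrist force passes 120 N, or if a joint passes its speed limit or range.

### The arm

A 6-joint arm with a two-finger parallel gripper is mounted at the origin on the work surface. World frame = base frame: x ahead of the robot, y to its left, z up, the work surface at z = 0. Lengths are in m, angles in rad, forces in N, time in s.
With the tool pointing down it reaches from about 0.35 to 0.775 m from the base axis. Payload 7.3 kg.
Tool frame: the origin (TCP) lies at the very end of the fingers, on their centre line; the grasp point (between the pads) lies 19 mm behind it (robot.pinch_z is the distance from the TCP to the grasp point, in m); z points along the fingers, y is the line along which they close (so a half turn about z gives the same grasp; the last joint's range is limited). The gripper opens to 92 mm and grips with 3 to 60 N. Pads are 19 mm wide; open, the fingers measure 130 mm over their backs; the gripper's body (75 mm by 190 mm) begins 47 mm behind the grasp point.
Start: joints at [-1.327, 0.342, 1.524, -0, 1.275, -0.146], TCP at [0.2, -0.486, 0.189] pointing down, gripper open.
Joint ranges: [-2.53, 2.53], [-0.77, 2.02], [0.04, 2.7], [-1, 4.14], [0.28, 2.66], [-3.11, 3.11]. Speed limits (rad/s): [2.57, 2.57, 3.14, 3.14, 3.14, 3.14].

### API

Orientations are given as [roll, pitch, yaw] about the fixed x, y, z axes, in that order (R = Rz(yaw) Ry(pitch) Rx(roll)).
In Python, from cell import robot gives the robot as it stands.
- The arm moves only by the tool move_arm, never from a script. Its argument "motion" is a list of rows, each a list of 6 numbers: the shift along the tool's x, y, z in units of 0.1 m (1.0 is 0.1 m), then the turn, a rotation vector about the tool's x, y, z in units of pi rad (1.0 is pi rad). In form: [[dx, dy, dz, rx, ry, rz], ...]. A call has 1 to 12 rows; each row is the pose to reach, as a shift and turn from the pose commanded when the call began, along the tool's axes at that moment, turning the shorter way round; what a row does not reach only later rows make up. A row lasts 1/8 s, in which the tool goes at most 62.5 mm and 10.7 degrees, less where a joint would pass 70% of its speed; a pose out of reach is approached as far as the arm can. A call with a number of a shift or a turn outside -1 to 1 is refused whole. A call with a gripper value outside its range is refused whole. "fingers" is the opening, from -1 (shut) to 1 (fully open), set as the call begins (left out, the last holds). The fingers move at their own pace and stop on an object; "newtons" is the grip in N (left out, the last holds). Time passes only in rows, so rows that repeat a pose let the fingers close. It gives the time, the measured TCP pose, the force, the opening and the grip force at its end, in the units of the state.
- robot.observe(): the state, without advancing time (a new reading comes with each control period).
- robot.read_camera(name): name is "scene" or "top" or "wrist"; returns a dict with "image" (400x640x3 uint8, red, green, blue), "range_z" (400x640 float32, m along the optical axis (not along the pixel's ray), 0 where there is no reading), "vfov" (degrees; the focal length in pixels is half the picture's height over the tangent of half this angle, whatever the lens; pixels are square), "cx", "cy" (the principal point, pixels), "extrinsics" (4x4, takes a point from camera to world coordinates); the wrist camera has in their place "hand_eye" (4x4, takes a point from camera to tool coordinates, whose origin is the TCP and whose axes are the flange's). Camera axes: x right, y up, looking along -z (the intrinsics and any distortion apply to the point x, -y, -z); pixel columns grow to the right and rows downward; lengths in m; the calibration is good to about 2 mm. The wrist camera is an equidistant fisheye: a pixel r from the principal point sees the ray r / f radians off the axis. A picture is of the moment at which its call begins: read the wrist's pose just before it.
- robot.hand_in(): hands the job in; it is judged then, once.
The state is a dict: "time": time; "qpos": joint angles; "qvel": joint speeds; "joint_efforts": joint torques, N m; "tool_pos": TCP position; "tool_rot": TCP orientation; "contact_force": force on the tool from outside, world axes, zero at the start; "torque": the same for the moment, N m; "opening": finger opening in m; "grip_force": force on a finger pad.
Only numpy, scipy, OpenCV 4.12 (cv2) and the standard library are available. Lean on these libraries where they do the work, as an engineer would, in place of code of your own. Each camera call takes 0.05 s, during which the arm holds its last target. There are 200 camera calls.

## Working session

There is one attempt and no reset: what is moved stays moved. The work goes in short steps, Python scripts to look and compute and a tool call to move; the robot and the scene stay as the last step left them, time stands still between calls to the robot, and variables do not carry over. Pictures are saved under pics/ and viewed, at most 17 in all, crops included, and the job is handed in when it is done.

Besides the shell and the picture viewer there is one more tool, called after "Emit:" as name(argument=value, ...), one argument or row to a line, values as JSON. move_arm: Moves the arm, as the interface text tells. Shifts and turns lie within -1 to 1; 1 stands for 0.1 m of shift or pi rad of turn. Its arguments: {"type":"object","properties":{"motion":{"type":"array"},"fingers":{"type":"number"},"newtons":{"type":"number"}},"required":["motion"]}

```bash
ls; mkdir -p pics; cat > h.py <<'E'
import numpy as np, cv2
from cell import robot
from scipy.spatial.transform import Rotation as R
def cam(n):
    return robot.read_camera(n)
def f_of(c): return 200/np.tan(np.radians(c["vfov"])/2)
def cloud(c):
    # world points for every pixel (pinhole cams)
    f=f_of(c); v,u=np.mgrid[0:400,0:640]; z=c["range_z"]
    P=np.stack([(u-c["cx"])/f*z,-(v-c["cy"])/f*z,-z],-1)
    E=c["extrinsics"]; return P@E[:3,:3].T+E[:3,3]
def save(n,img,s=1):
    img=cv2.resize(img,None,fx=s,fy=s,interpolation=cv2.INTER_CUBIC) if s!=1 else img
    cv2.imwrite("pics/"+n,img[...,::-1])
E
python3 - <<'E'
from h import *
s=robot.observe();print({k:np.round(v,3) for k,v in s.items()})
for n in("top","scene"):
    c=cam(n);save(n+"0.png",c["image"],1.25)
    np.savez(n+"0.npz",im=c["image"],P=cloud(c));print(n,c["vfov"],c["cx"],c["cy"],c["extrinsics"].round(3))
    print(c.keys())
E
```

```text
pics
{'time': np.float64(0.0), 'qpos': array([-1.327,  0.343,  1.525, -0.   ,  1.275, -0.146]), 'qvel': array([-0.001, -0.   ,  0.   , -0.001, -0.002, -0.   ]), 'joint_efforts': array([ 2.0000e-03, -4.3124e+01, -2.4422e+01,  7.2000e-02,  5.6000e-02,
       -0.0000e+00]), 'tool_pos': array([ 0.199, -0.485,  0.188]), 'tool_rot': array([-3.14, -0.  ,  0.39]), 'contact_force': array([ 0.772, -0.094,  0.371]), 'torque': array([ 0.052, -0.056, -0.051]), 'grip_force': np.float64(0.0), 'opening': np.float64(0.092)}
top 56.52705435877269 322.93198526559206 194.5805238064435 [[-0.019  0.992 -0.124  0.39 ]
 [-1.    -0.021 -0.02  -0.088]
 [-0.022  0.124  0.992  1.141]
 [ 0.     0.     0.     1.   ]]
dict_keys(['image', 'range_z', 'vfov', 'cx', 'cy', 'extrinsics'])
scene 55.14823506267589 321.03254017658605 198.45212386316297 [[-0.728 -0.468  0.501  1.033]
 [ 0.686 -0.517  0.512  0.469]
 [ 0.02   0.716  0.697  0.851]
 [ 0.     0.     0.     1.   ]]
dict_keys(['image', 'range_z', 'vfov', 'cx', 'cy', 'extrinsics'])
```

View pics/top0.png

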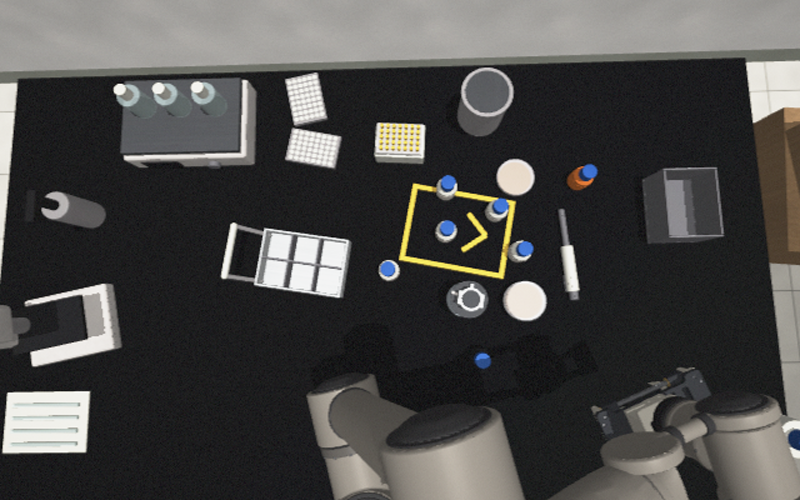

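View pics/scene0.png

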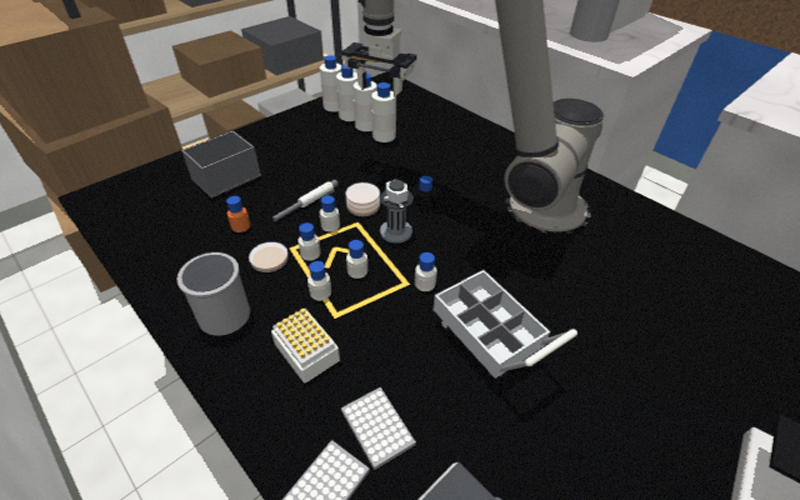

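Candidates (top picture pixels): white bottles with blue caps at (447,185), (498,207), (446,230), (521,250), (389,269). Look-alikes: orange bottle (582,177), blue cap on a black bottle (483,360), and the tall white bottles by the gripper. I'll measure and check with one crop.

```bash
python3 - <<'E'
from h import *
for n in("top","scene"):
    d=np.load(n+"0.npz");im=d["im"].astype(int);P=d["P"]
    hsv=cv2.cvtColor(d["im"],cv2.COLOR_RGB2HSV)
    blue=((hsv[...,0]>100)&(hsv[...,0]<125)&(hsv[...,1]>130)&(hsv[...,2]>60)&(P[...,2]>0.05)&(P[...,2]<.15)).astype(np.uint8)
    k,l,st,ce=cv2.connectedComponentsWithStats(blue)
    print(n)
    for i in range(1,k):
        if st[i,4]>25:
            Q=P[l==i]; zt=np.percentile(Q[:,2],90); T=Q[Q[:,2]>zt-.006]
            print((ce[i]*1.25).round(),st[i,4],"z",zt.round(3),"top mean",T.mean(0).round(4),(T.max(0)+T.min(0))[:2].round(4)/2)
    yel=(hsv[...,0]>20)&(hsv[...,0]<35)&(hsv[...,1]>120)&(hsv[...,2]>100)&(abs(P[...,2])<0.012)
    Q=P[yel]; print("yel",len(Q),Q.min(0),Q.max(0), cv2.minAreaRect(Q[:,:2].astype(np.float32)*1000))
    # crate top
    g=(abs(P[...,2]-0.091)<.006)&(P[...,1]>-.05)&(P[...,1]<.35)&(P[...,0]>.3)&(P[...,0]<.65)&(hsv[...,1]<60)
    k,l,st,ce=cv2.connectedComponentsWithStats(g.astype(np.uint8));i=1+st[1:,4].argmax()
    print("crate",st[i],cv2.minAreaRect(P[l==i][:,:2].astype(np.float32)*1000))
    g=(abs(P[...,2]-0.153)<.008)&(P[...,1]>.0)&(P[...,1]<.5)&(P[...,0]>.3)&(P[...,0]<.65)
    k,l,st,ce=cv2.connectedComponentsWithStats(g.astype(np.uint8));i=1+st[1:,4].argmax()
    print("handle",st[i],cv2.minAreaRect(P[l==i][:,:2].astype(np.float32)*1000),P[l==i].mean(0))
    g=(abs(P[...,2]-0.150)<.01)&(P[...,1]>-.3)&(P[...,1]<0)&(P[...,0]>.25)&(P[...,0]<.5)
    print("port top",P[g].mean(0),P[g].min(0),P[g].max(0))
d=np.load("top0.npz")["im"]; save("crop1.png",d[130:300,170:480],2.5)
E
```

```text
top
[588. 172.] 129 z 0.091 top mean [ 0.6808 -0.496   0.0887] [ 0.68105 -0.4956 ]
[447. 182.] 116 z 0.091 top mean [ 0.6629 -0.1704  0.089 ] [ 0.66295 -0.17065]
[500. 206.] 109 z 0.092 top mean [ 0.6053 -0.2896  0.0895] [ 0.6064  -0.28875]
[447. 228.] 105 z 0.092 top mean [ 0.5562 -0.1655  0.0893] [ 0.55695 -0.1647 ]
[524. 248.] 115 z 0.091 top mean [ 0.5045 -0.3397  0.089 ] [ 0.5046 -0.3396]
[387. 269.] 99 z 0.091 top mean [ 0.4644 -0.0282  0.089 ] [ 0.4656 -0.0287]
[482. 360.] 136 z 0.091 top mean [ 0.2582 -0.2342  0.0891] [ 0.2586 -0.234 ]
yel 1383 [ 0.443328   -0.34453825 -0.00739079] [ 0.68464948 -0.05189306  0.00814809] ((563.3737182617188, -197.5831298828125), (261.5719909667969, 198.4652557373047), 78.45539093017578)
crate [197 182  82  56 641] ((485.3363952636719, 177.47805786132812), (213.54917907714844, 132.0696258544922), 80.6786117553711)
handle [176 178  14  45 251] ((507.3291015625, 311.20550537109375), (18.053247451782227, 120.75421142578125), 83.70767974853516) [0.50599383 0.31033082 0.15410214]
port top [ 0.39305842 -0.20469393  0.15221199] [ 0.36932689 -0.23244056
[... 509 characters left out ...]
.46485 -0.0274 ]
[317. 270.] 153 z 0.094 top mean [ 0.664  -0.1688  0.0922] [ 0.66295 -0.1693 ]
yel 997 [ 0.44166077 -0.34744366 -0.00204824] [ 0.78457405 -0.05261774  0.00863859] ((616.4951171875, -210.23558044433594), (263.91650390625, 312.2248229980469), 78.39759063720703)
crate [ 348  216   93   78 1151] ((482.34466552734375, 168.03607177734375), (198.1016387939453, 136.13632202148438), 80.59021759033203)
handle [419 263  43  30 325] ((508.456787109375, 311.08294677734375), (14.864930152893066, 119.98004913330078), 80.1993179321289) [0.51194862 0.31145009 0.15688917]
port top [ 0.39922205 -0.19949858  0.15293052] [ 0.37000072 -0.23526196  0.14003635] [ 0.41971191 -0.1747745   0.15994997]
```

View pics/crop1.png

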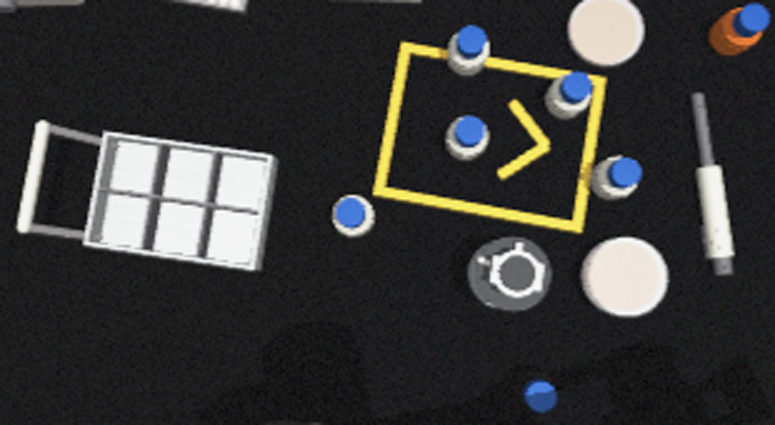

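Five white-bodied bottles: crop pixels (468,45), (570,92), (466,137), (617,175), (352,213). The orange (735,30) and black (540,397) look-alikes stay put. The caddy noses right; the bay arrow also points right. Setting up a planner.

```bash
cat >> h.py <<'E'
CAD=np.array([.4830,.1683]); TH=np.radians(-99.4)
def cell(i,j,c=CAD,th=TH): # i -1,0,1 ; j -1,1
    a,b=np.cos(th),np.sin(th); x,y=.064*i,.032*j
    return c+np.array([a*x-b*y,b*x+a*y])
def caps(c=None):
    c=c or cam("top");P=cloud(c);hsv=cv2.cvtColor(c["image"],cv2.COLOR_RGB2HSV)
    b=((hsv[...,0]>100)&(hsv[...,0]<125)&(hsv[...,1]>130)&(hsv[...,2]>60)&(P[...,2]>0.05)&(P[...,2]<.25)).astype(np.uint8)
    k,l,st,ce=cv2.connectedComponentsWithStats(b);o=[]
    for i in range(1,k):
        if st[i,4]>25:
            Q=P[l==i];T=Q[Q[:,2]>np.percentile(Q[:,2],90)-.006];o.append(((T.max(0)+T.min(0))/2).round(4))
    return np.array(o)
def plan(targets,p=None,yaw=None):
    """targets: list of (x,y,z); prints tool-axis calls (units 0.1 m), keeping the tool's orientation"""
    s=robot.observe(); p=np.array(s["tool_pos"] if p is None else p)
    M=R.from_euler("xyz",s["tool_rot"] if yaw is None else [np.pi,0,yaw]).as_matrix()
    for t in targets:
        d=M.T@(np.array(t)-p); n=int(np.ceil(max(abs(d))/.0999))or 1
        for k in range(n):
            q=(M.T@(np.array(t)-p))/(n-k)/.1; q=q.round(2); p=p+M@q*.1
            print(q.tolist(),"rows",int(np.ceil(np.linalg.norm(q)*100/55))+1,"->",p.round(3))
E
python3 - <<'E'
from h import *
print(caps())
for i in(1,0,-1):
  for j in(1,-1):print(i,j,cell(i,j).round(3))
plan([(.505,-.34,.189)],yaw=.39)
E
```

```text
[[ 0.6806 -0.4955  0.0894]
 [ 0.6629 -0.1707  0.09  ]
 [ 0.6065 -0.2892  0.0898]
 [ 0.5558 -0.1646  0.0901]
 [ 0.5045 -0.3401  0.0897]
 [ 0.4655 -0.0287  0.0894]
 [ 0.2585 -0.2338  0.0896]
 [ 0.1037 -0.8322  0.1743]]
1 1 [0.504 0.1  ]
1 -1 [0.441 0.11 ]
0 1 [0.515 0.163]
0 -1 [0.451 0.174]
-1 1 [0.525 0.226]
-1 -1 [0.462 0.237]
[0.84, -0.05, -0.0] rows 3 -> [ 0.275 -0.449  0.189]
[0.85, -0.04, -0.0] rows 3 -> [ 0.352 -0.413  0.189]
[0.84, -0.05, -0.0] rows 3 -> [ 0.428 -0.376  0.189]
[0.85, -0.04, -0.0] rows 3 -> [ 0.505 -0.34   0.189]
```

Emit:
move_arm(
  motion=[
    [0.84, -0.05, 0, 0, 0, 0],
    [0.84, -0.05, 0, 0, 0, 0],
  ],
  fingers=0.5,
  newtons=20,
)

```text
time: 0.4
tool_pos: [0.2771, -0.4477, 0.1888]
tool_rot: [-3.141, -0.001, 0.391]
contact_force: [-0.1, -0.0, 1.2]
opening: 0.0764
grip_force: 0.0
```

Emit:
move_arm(
  motion=[
    [0.85, -0.04, 0, 0, 0, 0],
    [0.85, -0.04, 0, 0, 0, 0],
  ],
)

```text
time: 0.65
tool_pos: [0.3547, -0.4114, 0.1888]
tool_rot: [-3.141, -0.001, 0.392]
contact_force: [-0.6, -1.0, -0.8]
opening: 0.0691
grip_force: 0.0
```

Emit:
move_arm(
  motion=[
    [0.84, -0.05, 0, 0, 0, 0],
    [0.84, -0.05, 0, 0, 0, 0],
  ],
)

```text
time: 0.9
tool_pos: [0.4304, -0.3747, 0.1887]
tool_rot: [-3.141, -0.0, 0.393]
contact_force: [-1.2, -0.7, -0.4]
opening: 0.0689
grip_force: 0.0
```

Emit:
move_arm(
  motion=[
    [0.85, -0.04, 0, 0, 0, -0.07],
    [0.85, -0.04, 0, 0, 0, -0.07],
    [0.85, -0.04, 0, 0, 0, -0.07],
    [0.85, -0.04, 0, 0, 0, -0.07],
  ],
)

```text
time: 1.4
tool_pos: [0.5041, -0.3413, 0.1889]
tool_rot: [-3.141, 0.001, 0.608]
contact_force: [-1.0, -0.4, -1.0]
opening: 0.0686
grip_force: 0.0
```

```bash
python3 - <<'E'
from h import *
s=robot.observe();print(s["time"],s["tool_pos"],s["tool_rot"],s["opening"],s["qpos"])
plan([(.5045,-.34,.059)])
c=cell(1,1)
plan([(.5045,-.34,.235),(*c,.235),(*c,.108)],p=(.5045,-.34,.059))
print(caps().round(3).tolist())
E
```

```text
1.4 [ 0.50412446 -0.34125318  0.18892337] [-3.14100824e+00  9.14073158e-04  6.07795719e-01] 0.0686434875022387 [-7.20461049e-01  4.98675222e-01  1.27725589e+00 -7.62831963e-04
  1.36644844e+00  2.42694921e-01]
[0.01, -0.0, 0.65] rows 3 -> [ 0.505 -0.341  0.124]
[0.0, -0.01, 0.65] rows 3 -> [ 0.504 -0.34   0.059]
[-0.0, -0.0, -0.88] rows 3 -> [ 0.505 -0.34   0.147]
[-0.0, -0.0, -0.88] rows 3 -> [ 0.505 -0.34   0.235]
[0.63, -0.9, -0.0] rows 3 -> [ 0.505 -0.23   0.235]
[0.63, -0.9, -0.0] rows 3 -> [ 0.505 -0.12   0.235]
[0.62, -0.91, -0.0] rows 4 -> [ 0.504 -0.01   0.235]
[0.63, -0.9, -0.0] rows 3 -> [0.505 0.1   0.235]
[-0.0, -0.0, 0.63] rows 3 -> [0.505 0.1   0.172]
[-0.0, -0.0, 0.64] rows 3 -> [0.504 0.1   0.108]
[[0.662, -0.171, 0.089], [0.606, -0.289, 0.09], [0.557, -0.165, 0.09], [0.466, -0.029, 0.09], [0.102, -0.668, 0.179], [0.102, -0.759, 0.179], [0.103, -0.831, 0.174], [0.102, -0.579, 0.179]]
```

Emit:
move_arm(
  motion=[
    [0.01, 0, 0.65, 0, 0, 0],
    [0.01, 0, 0.65, 0, 0, 0],
  ],
)

```text
time: 1.7
tool_pos: [0.5026, -0.3387, 0.1204]
tool_rot: [-3.132, 0.003, 0.608]
contact_force: [-0.3, -0.6, 0.9]
opening: 0.069
grip_force: 0.0
```

Emit:
move_arm(
  motion=[
    [0, -0.01, 0.4, 0, 0, 0],
    [0, -0.01, 0.65, 0, 0, 0],
    [0, -0.01, 0.65, 0, 0, 0],
    [0, -0.01, 0.65, 0, 0, 0],
  ],
)

```text
time: 2.2
tool_pos: [0.5064, -0.3405, 0.0615]
tool_rot: [3.138, -0.001, 0.609]
contact_force: [0.5, 0.0, 0.3]
opening: 0.069
grip_force: 0.0
```

Emit:
move_arm(
  motion=[
    [0, 0, 0, 0, 0, 0],
    [0, 0, 0, 0, 0, 0],
    [0, 0, 0, 0, 0, 0],
    [0, 0, 0, 0, 0, 0],
    [0, 0, -0.05, 0, 0, 0],
    [0, 0, -0.1, 0, 0, 0],
    [0, 0, -0.3, 0, 0, 0],
    [0, 0, -0.88, 0, 0, 0],
    [0, 0, -0.88, 0, 0, 0],
  ],
  fingers=-1,
)

```text
time: 3.32
tool_pos: [0.508, -0.3411, 0.1527]
tool_rot: [3.131, -0.003, 0.61]
contact_force: [-0.0, -0.4, -0.1]
opening: 0.0002
grip_force: 0.0
```

Emit:
move_arm(
  motion=[
    [0, 0, -0.88, 0, 0, 0],
    [0, 0, -0.88, 0, 0, 0],
    [0, 0, -0.88, 0, 0, 0],
  ],
)

```text
time: 3.7
tool_pos: [0.5063, -0.3397, 0.2371]
tool_rot: [3.137, -0.001, 0.61]
contact_force: [0.6, 0.3, -0.3]
opening: 0.0007
grip_force: 0.0
```

```bash
python3 - <<'E'
from h import *
c=cam("wrist");save("w1.png",c["image"]);print(c["hand_eye"].round(3))
c=cam("scene");print(caps(c).tolist())
print(caps().tolist())
E
```

```text
[[ 0.     0.952  0.306  0.083]
 [ 1.    -0.    -0.     0.   ]
 [-0.     0.306 -0.952 -0.196]
 [ 0.     0.     0.     1.   ]]
[[0.1028, -0.76, 0.1831], [0.1045, -0.6668, 0.1827], [0.1019, -0.579, 0.1825], [0.2587, -0.2359, 0.0916], [0.681, -0.4948, 0.0927], [0.5053, -0.34, 0.0926], [0.6066, -0.2889, 0.0915], [0.5571, -0.1641, 0.0925], [0.4643, -0.0275, 0.0927], [0.6635, -0.1702, 0.0918]]
[[0.6627, -0.1706, 0.0897], [0.6062, -0.289, 0.0897], [0.5574, -0.1646, 0.0891], [0.4655, -0.0288, 0.0902], [0.1016, -0.6686, 0.1791], [0.102, -0.7585, 0.1789], [0.1039, -0.8316, 0.1757], [0.1018, -0.5781, 0.1796]]
```

View pics/w1.png

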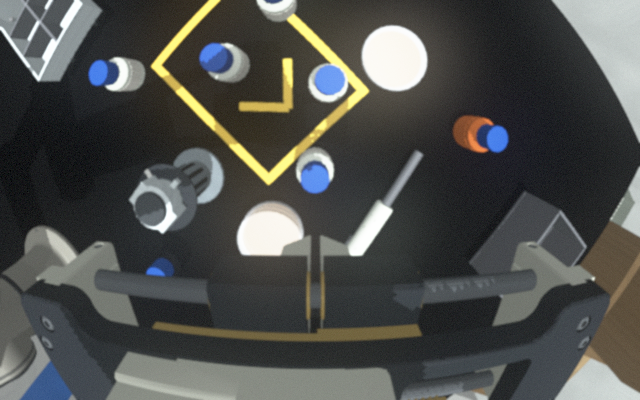

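The wrist view shows the bottle still standing under the gripper (cap at (315,178)): I lifted before the slow fingers had closed. Again, with a longer wait.

Emit:
move_arm(
  motion=[
    [0, 0, 0, 0, 0, 0],
    [0, 0, 0, 0, 0, 0],
    [0, 0, 0, 0, 0, 0],
    [0, 0, 0, 0, 0, 0],
    [0, 0, 0, 0, 0, 0],
    [0, 0, 0.88, 0, 0, 0],
    [0, 0, 0.88, 0, 0, 0],
  ],
  fingers=0.4,
)

```text
time: 4.72
tool_pos: [0.5042, -0.338, 0.144]
tool_rot: [-3.137, 0.001, 0.61]
contact_force: [-0.7, -0.7, 0.4]
opening: 0.0628
grip_force: 0.0
```

Emit:
move_arm(
  motion=[
    [0, 0, 0.4, 0, 0, 0],
    [0, 0, 0.88, 0, 0, 0],
    [0, 0, 0.88, 0, 0, 0],
    [0, 0, 0.88, 0, 0, 0],
    [0, 0, 0.88, 0, 0, 0],
  ],
)

```text
time: 5.35
tool_pos: [0.5068, -0.3402, 0.0616]
tool_rot: [3.137, -0.001, 0.61]
contact_force: [-0.1, 0.8, 0.2]
opening: 0.0642
grip_force: 0.0
```

Emit:
move_arm(
  motion=[
    [0, 0, 0, 0, 0, 0],
    [0, 0, 0, 0, 0, 0],
    [0, 0, 0, 0, 0, 0],
    [0, 0, 0, 0, 0, 0],
    [0, 0, 0, 0, 0, 0],
    [0, 0, 0, 0, 0, 0],
    [0, 0, 0, 0, 0, 0],
    [0, 0, 0, 0, 0, 0],
  ],
  fingers=-1,
)

```text
time: 6.35
tool_pos: [0.5056, -0.3391, 0.0591]
tool_rot: [3.142, 0.0, 0.61]
contact_force: [0.8, -0.1, -0.4]
opening: 0.0004
grip_force: 0.0
```

```bash
python3 - <<'E'
from h import *
c=cam("wrist");d=cam("scene")
print(caps(d).tolist())
im=np.hstack([c["image"][100:350,180:460],cv2.resize(d["image"][100:280,180:380],(278,250))])
save("w2.png",im,1.4)
E
```

```text
[[0.1043, -0.6685, 0.1827], [0.1026, -0.5797, 0.1827], [0.256, -0.2337, 0.0926], [0.6814, -0.4972, 0.0916], [0.5069, -0.3373, 0.0921], [0.6054, -0.2906, 0.0926], [0.5561, -0.1662, 0.0921], [0.4649, -0.0277, 0.0929], [0.6628, -0.1695, 0.0915]]
```

View pics/w2.png

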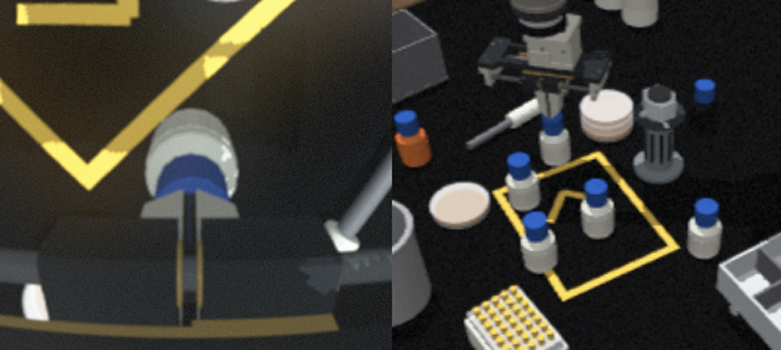

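```bash
cat >> h.py <<'E'
def wcloud(c,s=None):
    s=s or robot.observe(); f=f_of(c); v,u=np.mgrid[0:400,0:640]; a,b=u-c["cx"],v-c["cy"]; r=np.hypot(a,b)+1e-9; t=r/f; z=c["range_z"]
    k=np.tan(t)/r*z; P=np.stack([a*k,-b*k,-z],-1); H=c["hand_eye"]; P=P@H[:3,:3].T+H[:3,3]
    return P@R.from_euler("xyz",s["tool_rot"]).as_matrix().T+s["tool_pos"]
E
python3 - <<'E'
from h import *
s=robot.observe();c=cam("wrist");print(s["tool_pos"],c["vfov"],c["cx"],c["cy"])
P=wcloud(c,s)
hsv=cv2.cvtColor(c["image"],cv2.COLOR_RGB2HSV)
b=(hsv[...,0]>100)&(hsv[...,0]<125)&(hsv[...,1]>130)&(hsv[...,2]>40)
v,u=np.nonzero(b[200:260,280:360]);Q=P[200:260,280:360][b[200:260,280:360]];print(len(Q),Q.min(0),Q.max(0),np.median(Q,0))
print("wrist centre col",[P[v,315].round(3).tolist() for v in range(170,330,10)])
d=cam("scene");S=cloud(d)
print("scene box");
for v in range(140,200,4): print(v,S[v,292:302:3].round(3).tolist(),d["image"][v,297])
E
```

```text
[ 0.50557449 -0.33916632  0.05912465] 65.70646984690485 315.00055857746923 198.46020471845853
748 [ 0.50231625 -0.35140756  0.06568222] [ 0.5735145  -0.29183818  0.25527725] [ 0.51705948 -0.33565542  0.0894615 ]
wrist centre col [[0.527, -0.324, 0.002], [0.523, -0.327, 0.015], [0.523, -0.328, 0.042], [0.519, -0.33, 0.053], [0.517, -0.332, 0.063], [0.517, -0.332, 0.081], [0.515, -0.333, 0.091], [0.513, -0.334, 0.1], [0.513, -0.334, 0.113], [0.513, -0.334, 0.123], [0.514, -0.334, 0.134], [0.513, -0.334, 0.141], [0.53, -0.322, 0.178], [0.528, -0.323, 0.181], [0.501, -0.343, 0.143], [0.397, -0.416, 0.001]]
scene box
140 [[0.29, -0.455, 0.004], [0.28, -0.449, 0.002], [0.272, -0.44, 0.004], [0.266, -0.431, 0.006]] [19 21 22]
144 [[0.306, -0.436, 0.004], [0.297, -0.429, 0.003], [0.287, -0.423, 0.002], [0.282, -0.412, 0.005]] [22 23 23]
148 [[0.363, -0.365, 0.053], [0.354, -0.36, 0.051], [0.346, -0.354, 0.051], [0.296, -0.396, 0.003]] [229 227 228]
152 [[0.376, -0.35, 0.052], [0.37, -0.342, 0.053], [0.363, -0.334, 0.054], [0.354, -0.328, 0.053]] [232 223 219]
156 [[0.391, -0.332, 0.053], [0.
[... 503 characters left out ...]
, -0.292, 0.005]] [ 2 10  1]
176 [[0.423, -0.297, 0.005], [0.414, -0.292, 0.003], [0.41, -0.281, 0.007], [0.399, -0.278, 0.002]] [21 21 21]
180 [[0.436, -0.282, 0.004], [0.427, -0.276, 0.003], [0.42, -0.27, 0.003], [0.411, -0.265, 0.0]] [19 21 19]
184 [[0.449, -0.266, 0.004], [0.44, -0.261, 0.003], [0.434, -0.253, 0.004], [0.425, -0.249, 0.002]] [17 15 22]
188 [[0.461, -0.252, 0.004], [0.455, -0.244, 0.005], [0.448, -0.237, 0.007], [0.439, -0.233, 0.004]] [12  9 12]
192 [[0.472, -0.239, 0.002], [0.466, -0.231, 0.003], [0.461, -0.222, 0.007], [0.452, -0.218, 0.004]] [223 186  84]
196 [[0.483, -0.225, 0.001], [0.476, -0.219, 0.001], [0.473, -0.208, 0.006], [0.466, -0.202, 0.007]] [169 138  63]
```

```bash
python3 - <<'E'
from h import *
d=cam("scene");S=cloud(d);
for v in range(130,190,3): print(v,S[v,[258,261,264]].round(3).tolist(),d["image"][v,261])
save("s3.png",d["image"][80:200,210:330],5)
s=robot.observe();print(s["opening"],s["grip_force"],s["contact_force"],s["tool_pos"],s["tool_rot"])
E
```

```text
130 [[0.524, -0.316, 0.224], [0.518, -0.31, 0.225], [0.51, -0.307, 0.223]] [119 117 110]
133 [[0.523, -0.32, 0.211], [0.519, -0.31, 0.215], [0.511, -0.306, 0.213]] [120 120 113]
136 [[0.525, -0.319, 0.202], [0.521, -0.309, 0.206], [0.513, -0.305, 0.204]] [29 33 33]
139 [[0.522, -0.325, 0.187], [0.516, -0.318, 0.188], [0.511, -0.309, 0.191]] [34 33 32]
142 [[0.531, -0.313, 0.188], [0.525, -0.306, 0.188], [0.518, -0.301, 0.188]] [31 33 33]
145 [[0.531, -0.314, 0.176], [0.528, -0.303, 0.18], [0.522, -0.297, 0.181]] [28 27 32]
148 [[0.517, -0.338, 0.145], [0.512, -0.33, 0.147], [0.506, -0.323, 0.148]] [124 122 115]
151 [[0.52, -0.335, 0.137], [0.513, -0.329, 0.137], [0.507, -0.322, 0.138]] [124 122 116]
154 [[0.52, -0.338, 0.124], [0.513, -0.331, 0.124], [0.51, -0.32, 0.128]] [99 98 94]
157 [[0.521, -0.339, 0.112], [0.513, -0.334, 0.11], [0.507, -0.325, 0.113]] [94 94 89]
160 [[0.515, -0.349, 0.091], [0.51, -0.34, 0.094], [0.502, -0.336, 0.092]] [87 91 97]
163 [[0.523, -0.339, 0.089], [0.516, -0.333, 0.089], [0.51, -0.325, 0.091]] [23 49 96]
166 [[0.521, -0.344, 0.073], [0.517, -0.332, 0.078], [0.51, -0.327, 0.077]] [21 49 97]
169 [[0.519, -0.349, 0.056], [0.52, -0.33, 0.069], [0.512, -0.326, 0.066]] [ 40  57 102]
172 [[0.527, -0.339, 0.054], [0.52, -0.333, 0.054], [0.514, -0.324, 0.057]] [173 175 166]
175 [[0.529, -0.338, 0.044], [0.523, -0.329, 0.046], [0.517, -0.321, 0.048]] [141 142 137]
178 [[0.529, -0.34, 0.029], [0.525, -0.329, 0.034], [0.518, -0.323, 0.034]] [134 131 126]
181 [[0.529, -0.342, 0.015], [0.527, -0.328, 0.023], [0.519, -0.323, 0.021]] [131 129 123]
184 [[0.531, -0.342, 0.003], [0.524, -0.334, 0.005], [0.519, -0.325, 0.007]] [138 138 133]
187 [[0.538, -0.332, 0.001], [0.53, -0.327, -0.0], [0.525, -0.318, 0.003]] [135 112  50]
0.00034555856140107834 0.0 [ 0.04737681 -1.16990318  0.01569641] [ 0.5055865  -0.33917563  0.05913871] [3.14148315e+00 3.25400431e-05 6.09687235e-01]
```

View pics/s3.png

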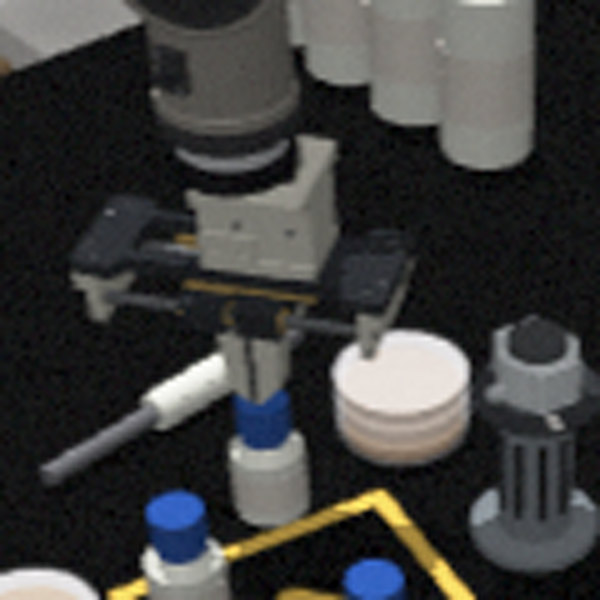

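Scene crop: the closed fingertips at (262,400) end at cap-top height although TCP reads 0.059. I'll raise 60 mm and measure where the tips really are.

Emit:
move_arm(
  motion=[
    [0, 0, -0.3, 0, 0, 0],
    [0, 0, -0.6, 0, 0, 0],
    [0, 0, -0.6, 0, 0, 0],
    [0, 0, -0.6, 0, 0, 0],
    [0, 0, -0.6, 0, 0, 0],
  ],
)

```text
time: 7.22
tool_pos: [0.505, -0.3386, 0.1178]
tool_rot: [-3.139, 0.001, 0.61]
contact_force: [-0.7, -0.3, -0.1]
opening: 0.0005
grip_force: 0.0
```

```bash
python3 - <<'E'
from h import *
s=robot.observe();print(s["tool_pos"],s["opening"])
d=cam("scene");S=cloud(d);print(caps(d).round(3).tolist())
T=np.array(s["tool_pos"]); m=(np.hypot(*(S[...,:2]-T[:2]).transpose(2,0,1))<.03)&(S[...,2]>.03)
z=S[m][:,2];print(np.histogram(z,bins=np.arange(.03,.3,.01)))
save("s4.png",d["image"][60:200,200:340],4)
E
```

```text
[ 0.50497547 -0.33863242  0.11777044] 0.0005345505729512578
[[0.106, -0.757, 0.183], [0.105, -0.669, 0.183], [0.103, -0.579, 0.183], [0.258, -0.233, 0.092], [0.681, -0.497, 0.092], [0.503, -0.339, 0.092], [0.606, -0.291, 0.092], [0.557, -0.165, 0.092], [0.464, -0.028, 0.092], [0.663, -0.17, 0.092]]
(array([34, 36, 68, 25, 29, 22, 61,  0,  0,  0,  0,  0,  1, 17, 35, 36, 39,
       41,  2,  1,  3, 28, 24, 32, 30, 31]), array([0.03, 0.04, 0.05, 0.06, 0.07, 0.08, 0.09, 0.1 , 0.11, 0.12, 0.13,
       0.14, 0.15, 0.16, 0.17, 0.18, 0.19, 0.2 , 0.21, 0.22, 0.23, 0.24,
       0.25, 0.26, 0.27, 0.28, 0.29]))
```

View pics/s4.png

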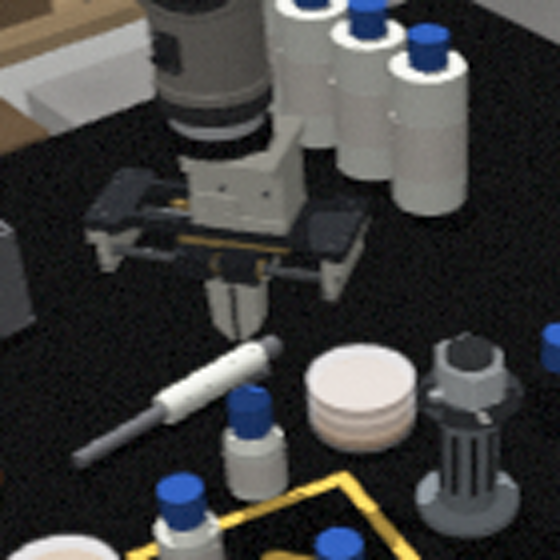

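Emit:
move_arm(
  motion=[
    [0, 0, 0, 0, 0, 0],
    [0, 0, 0, 0, 0, 0],
    [0, 0, 0, 0, 0, 0],
    [0, 0, 0, 0, 0, 0],
    [0, 0, 0, 0, 0, 0],
    [0, 0, 0, 0, 0, 0],
    [0, 0, 0, 0, 0, 0],
    [0, 0, 0, 0, 0, 0],
  ],
  fingers=0.4,
)

```text
time: 8.28
tool_pos: [0.5056, -0.3392, 0.1192]
tool_rot: [3.141, 0.0, 0.61]
contact_force: [0.2, 0.6, 0.2]
opening: 0.0641
grip_force: 0.0
```

```bash
python3 - <<'E'
from h import *
s=robot.observe();print(s["tool_pos"],s["opening"])
M=R.from_euler("xyz",s["tool_rot"]).as_matrix()
for n in("scene","wrist"):
    d=cam(n);S=cloud(d) if n=="scene" else wcloud(d,s)
    L=(S-s["tool_pos"])@M   # tool coords
    for sg in(1,-1):
        m=(abs(L[...,0])<.02)&(sg*L[...,1]>.02)&(sg*L[...,1]<.06)&(L[...,2]<.02)&(L[...,2]>-.15)
        if m.sum()>5:
            Q=L[m];print(n,sg,m.sum(),"z hist",np.histogram(Q[:,2],bins=np.arange(-.15,.03,.01))[0],"tip pts",Q[Q[:,2]>np.percentile(Q[:,2],95)-.004].mean(0).round(4))
save("s5.png",np.hstack([d["image"][150:400,200:440]]),2)
E
```

```text
[ 0.50556419 -0.33917875  0.11915926] 0.06406864809069941
scene 1 182 z hist [24 14  9  6  7 14 25 26 24 19 14  0  0  0  0  0  0] tip pts [ 0.0068  0.0348 -0.0454]
scene -1 130 z hist [25  6  7  0  0  5 20 23 22 16  6  0  0  0  0  0  0] tip pts [ 0.0109 -0.0403 -0.0499]
wrist 1 4485 z hist [ 703    0 1314  247  233  182  284  405  426  409  256   26    0    0
    0    0    0] tip pts [ 0.0062  0.0357 -0.0464]
wrist -1 3484 z hist [135   0 717 317 302 200 287 408 433 404 249  32   0   0   0   0   0] tip pts [ 0.0061 -0.0349 -0.0451]
```

View pics/s5.png

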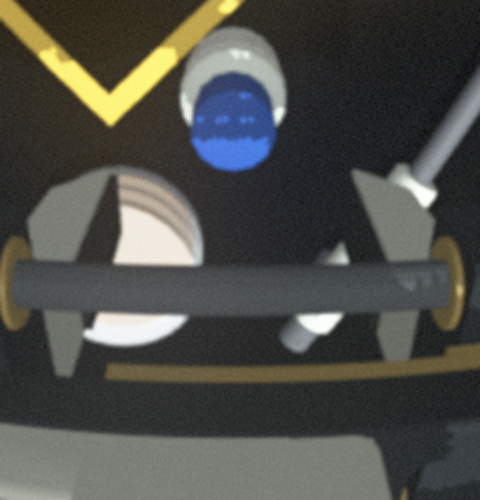

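Both cameras agree that the fingertips actually end about 38 mm short of the reported TCP. I'll compensate: tips at 0.062 → TCP 0.024.

Emit:
move_arm(
  motion=[
    [0, 0, 0.4, 0, 0, 0],
    [0, 0, 0.7, 0, 0, 0],
    [0, 0, 0.95, 0, 0, 0],
    [0, 0, 0.95, 0, 0, 0],
    [0, 0, 0.95, 0, 0, 0],
    [0, 0, 0.95, 0, 0, 0],
  ],
)

```text
time: 9.12
tool_pos: [0.5063, -0.3398, 0.0256]
tool_rot: [3.139, -0.001, 0.61]
contact_force: [0.5, -0.1, -0.3]
opening: 0.0639
grip_force: 0.0
```

Emit:
move_arm(
  motion=[
    [0, 0, 0, 0, 0, 0],
    [0, 0, 0, 0, 0, 0],
    [0, 0, 0, 0, 0, 0],
    [0, 0, 0, 0, 0, 0],
    [0, 0, 0, 0, 0, 0],
    [0, 0, 0, 0, 0, 0],
    [0, 0, 0, 0, 0, 0],
    [0, 0, 0, 0, 0, 0],
  ],
  fingers=-1,
)

```text
time: 10.12
tool_pos: [0.5056, -0.3392, 0.0242]
tool_rot: [3.141, -0.0, 0.61]
contact_force: [-0.3, -0.8, 0.4]
opening: 0.0338
grip_force: 20.0
```

```bash
python3 - <<'E'
from h import *
print(robot.pinch_z)
s=robot.observe();print(s["tool_pos"],s["opening"],s["grip_force"])
p=s["tool_pos"];c=cell(1,1)
plan([(p[0],p[1],.2),(*c,.2),(*c,.074)])
print(caps().round(3).tolist())
E
```

```text
0.0188
[ 0.50562899 -0.339215    0.0241639 ] 0.03383735236893321 19.977622032165527
[0.0, 0.0, -0.88] rows 3 -> [ 0.506 -0.339  0.112]
[0.0, 0.0, -0.88] rows 3 -> [ 0.506 -0.339  0.2  ]
[0.63, -0.9, 0.0] rows 3 -> [ 0.506 -0.229  0.2  ]
[0.62, -0.9, 0.0] rows 3 -> [ 0.505 -0.12   0.2  ]
[0.63, -0.9, 0.0] rows 3 -> [ 0.505 -0.01   0.2  ]
[0.62, -0.91, 0.0] rows 4 -> [0.504 0.1   0.2  ]
[0.0, 0.0, 0.63] rows 3 -> [0.504 0.1   0.137]
[0.0, 0.0, 0.63] rows 3 -> [0.504 0.1   0.074]
[[0.681, -0.496, 0.09], [0.663, -0.171, 0.09], [0.607, -0.289, 0.09], [0.557, -0.165, 0.089], [0.102, -0.668, 0.179], [0.102, -0.759, 0.179], [0.104, -0.832, 0.175], [0.102, -0.579, 0.18]]
```

Emit:
move_arm(
  motion=[
    [0, 0, -0.4, 0, 0, 0],
    [0, 0, -0.88, 0, 0, 0],
    [0, 0, -0.88, 0, 0, 0],
  ],
)

```text
time: 10.55
tool_pos: [0.5075, -0.3407, 0.1161]
tool_rot: [3.134, -0.002, 0.61]
contact_force: [0.5, -0.4, -2.1]
opening: 0.0331
grip_force: 20.0
```

Emit:
move_arm(
  motion=[
    [0, 0, -0.44, 0, 0, 0],
    [0, 0, -0.88, 0, 0, 0],
    [0, 0, -0.88, 0, 0, 0],
  ],
)

```text
time: 10.92
tool_pos: [0.5067, -0.3401, 0.2027]
tool_rot: [3.136, -0.001, 0.61]
contact_force: [-0.4, -0.1, -1.8]
opening: 0.0335
grip_force: 20.0
```

Emit:
move_arm(
  motion=[
    [0.31, -0.45, 0, 0, 0, 0],
    [0.63, -0.9, 0, 0, 0, 0],
  ],
)

```text
time: 11.18
tool_pos: [0.5043, -0.2277, 0.1973]
tool_rot: [-3.137, 0.002, 0.608]
contact_force: [0.1, 0.9, -0.4]
opening: 0.0336
grip_force: 20.0
```

Emit:
move_arm(
  motion=[
    [0.31, -0.45, 0, 0, 0, 0],
    [0.62, -0.9, 0, 0, 0, 0],
  ],
)

```text
time: 11.42
tool_pos: [0.5036, -0.1179, 0.1977]
tool_rot: [-3.138, 0.002, 0.609]
contact_force: [0.7, -0.3, -0.7]
opening: 0.0336
grip_force: 20.0
```

Emit:
move_arm(
  motion=[
    [0.31, -0.45, 0, 0, 0, 0],
    [0.63, -0.9, 0, 0, 0, 0],
  ],
)

```text
time: 11.68
tool_pos: [0.5036, -0.0082, 0.1978]
tool_rot: [-3.139, 0.003, 0.609]
contact_force: [1.1, 0.9, -1.6]
opening: 0.0334
grip_force: 20.0
```

Emit:
move_arm(
  motion=[
    [0.31, -0.45, 0, 0, 0, 0],
    [0.5, -0.73, 0, 0, 0, 0],
    [0.62, -0.91, 0, 0, 0, 0],
    [0.62, -0.91, 0, 0, 0, 0],
    [0.62, -0.91, 0, 0, 0, 0],
    [0.62, -0.91, 0, 0, 0, 0],
    [0.62, -0.91, 0, 0, 0, 0],
  ],
)

```text
time: 12.55
tool_pos: [0.5038, 0.0992, 0.1999]
tool_rot: [3.142, 0.0, 0.609]
contact_force: [-0.1, -0.2, -2.0]
opening: 0.0335
grip_force: 20.0
```

```bash
python3 - <<'E'
from h import *
s=robot.observe();print(s["tool_pos"],s["tool_rot"],s["opening"],s["grip_force"])
def crate(n):
    c=cam(n);P=cloud(c);hsv=cv2.cvtColor(c["image"],cv2.COLOR_RGB2HSV)
    g=(abs(P[...,2]-0.153)<.008)&(P[...,1]>.25)&(P[...,1]<.5)&(P[...,0]>.3)&(P[...,0]<.65)
    print(n,"handle",cv2.minAreaRect(P[g][:,:2].astype(np.float32)*1000))
    print(caps(c).round(3).tolist())
crate("top");crate("scene")
plan([(*cell(1,1),.13),(*cell(1,1),.0715)])
E
```

```text
[0.50383378 0.09920633 0.19993883] [3.14158825e+00 2.96000372e-04 6.08506181e-01] 0.03346983682990161 19.9739608168602
top handle ((0.0, 0.0), (0.0, 0.0), 0.0)
[[0.681, -0.496, 0.09], [0.663, -0.171, 0.089], [0.606, -0.289, 0.09], [0.557, -0.165, 0.09], [0.465, -0.029, 0.09], [0.259, -0.234, 0.089], [0.102, -0.668, 0.18], [0.102, -0.758, 0.179], [0.104, -0.832, 0.175], [0.102, -0.579, 0.179]]
scene handle ((508.12518310546875, 310.8089599609375), (15.274469375610352, 122.16444396972656), 79.93280029296875)
[[0.102, -0.847, 0.183], [0.102, -0.758, 0.183], [0.102, -0.667, 0.182], [0.102, -0.58, 0.182], [0.258, -0.235, 0.093], [0.682, -0.496, 0.092], [0.606, -0.292, 0.092], [0.556, -0.166, 0.092], [0.509, 0.101, 0.247], [0.465, -0.028, 0.091], [0.663, -0.171, 0.092]]
[0.0, -0.0, 0.7] rows 3 -> [0.504 0.099 0.13 ]
[0.0, -0.0, 0.59] rows 3 -> [0.504 0.099 0.071]
```

Emit:
move_arm(
  motion=[
    [0, 0, 0.35, 0, 0, 0],
    [0, 0, 0.7, 0, 0, 0],
    [0, 0, 0.7, 0, 0, 0],
  ],
)

```text
time: 13.02
tool_pos: [0.502, 0.0996, 0.1281]
tool_rot: [-3.139, 0.005, 0.609]
contact_force: [-0.7, -0.6, -0.1]
opening: 0.0338
grip_force: 20.0
```

Emit:
move_arm(
  motion=[
    [0, 0, 0.3, 0, 0, 0],
    [0, 0, 0.5, 0, 0, 0],
    [0, 0, 0.58, 0, 0, 0],
    [0, 0, 0.58, 0, 0, 0],
    [0, 0, 0.58, 0, 0, 0],
    [0, 0, 0.58, 0, 0, 0],
  ],
)

```text
time: 13.78
tool_pos: [0.5044, 0.1, 0.0729]
tool_rot: [3.141, -0.001, 0.61]
contact_force: [-0.4, 0.3, -1.6]
opening: 0.0333
grip_force: 20.0
```

Emit:
move_arm(
  motion=[
    [0, 0, 0, 0, 0, 0],
    [0, 0, 0, 0, 0, 0],
    [0, 0, 0, 0, 0, 0],
    [0, 0, 0, 0, 0, 0],
    [0, 0, 0, 0, 0, 0],
    [0, 0, -0.2, 0, 0, 0],
    [0, 0, -0.6, 0, 0, 0],
    [0, 0, -0.9, 0, 0, 0],
    [0, 0, -0.9, 0, 0, 0],
  ],
  fingers=0.3,
)

```text
time: 14.9
tool_pos: [0.5053, 0.1001, 0.1643]
tool_rot: [3.139, -0.004, 0.61]
contact_force: [0.4, -0.4, -1.8]
opening: 0.0592
grip_force: 0.0
```

```bash
python3 - <<'E'
from h import *
s=robot.observe();print(s["tool_pos"],s["tool_rot"],s["opening"],s["grip_force"])
c=cam("scene");print(caps(c).round(3).tolist());P=cloud(c)
g=(abs(P[...,2]-0.153)<.008)&(P[...,1]>.25)&(P[...,1]<.5)&(P[...,0]>.3)&(P[...,0]<.65)
print("handle",cv2.minAreaRect(P[g][:,:2].astype(np.float32)*1000))
b=(.465,-.0285);c=cell(1,-1)
plan([(*b,.163),(*b,.024)],p=(.504,.0995,.163))
print();plan([(*b,.2),(*c,.2),(*c,.072)],p=(*b,.024))
E
```

```text
[0.50530526 0.10006817 0.16431681] [ 3.13881032 -0.00427322  0.60979984] 0.05921574291223695 0.0
[[0.102, -0.849, 0.183], [0.105, -0.757, 0.183], [0.104, -0.669, 0.183], [0.102, -0.578, 0.184], [0.259, -0.233, 0.092], [0.681, -0.497, 0.092], [0.606, -0.289, 0.092], [0.557, -0.165, 0.093], [0.465, -0.028, 0.092], [0.663, -0.17, 0.093], [0.503, 0.098, 0.137]]
handle ((507.972412109375, 310.8585510253906), (15.095173835754395, 120.69925689697266), 80.06546020507812)
[-0.53, 0.41, -0.0] rows 3 -> [0.484 0.036 0.163]
[-0.52, 0.42, -0.0] rows 3 -> [ 0.465 -0.029  0.163]
[-0.0, -0.0, 0.69] rows 3 -> [ 0.466 -0.029  0.094]
[-0.0, -0.01, 0.7] rows 3 -> [ 0.465 -0.028  0.024]

[0.0, 0.0, -0.88] rows 3 -> [ 0.465 -0.028  0.112]
[0.0, 0.0, -0.88] rows 3 -> [ 0.465 -0.028  0.2  ]
[0.3, -0.64, -0.0] rows 3 -> [0.453 0.041 0.2  ]
[0.3, -0.63, -0.0] rows 3 -> [0.441 0.11  0.2  ]
[-0.0, -0.0, 0.64] rows 3 -> [0.441 0.11  0.136]
[-0.0, -0.01, 0.64] rows 3 -> [0.441 0.111 0.072]
```

Emit:
move_arm(
  motion=[
    [-0.53, 0.41, 0, 0, 0, 0],
    [-0.53, 0.41, 0, 0, 0, 0],
  ],
)

```text
time: 15.2
tool_pos: [0.482, 0.0337, 0.1606]
tool_rot: [-3.14, 0.003, 0.607]
contact_force: [0.5, 0.5, -0.9]
opening: 0.0597
grip_force: 0.0
```

Emit:
move_arm(
  motion=[
    [-0.52, 0.42, 0, 0, 0, 0],
    [-0.52, 0.42, 0, 0, 0, 0],
    [-0.52, 0.42, 0, 0, 0, 0],
  ],
)

```text
time: 15.58
tool_pos: [0.4651, -0.0279, 0.1614]
tool_rot: [-3.14, 0.0, 0.608]
contact_force: [-0.9, 0.2, 0.1]
opening: 0.0597
grip_force: 0.0
```

Emit:
move_arm(
  motion=[
    [0, 0, 0.4, 0, 0, 0],
    [0, 0, 0.69, 0, 0, 0],
    [0, 0, 0.69, 0, 0, 0],
  ],
)

```text
time: 15.95
tool_pos: [0.4639, -0.0265, 0.0912]
tool_rot: [-3.138, 0.003, 0.611]
contact_force: [-0.5, 0.3, -0.3]
opening: 0.0595
grip_force: 0.0
```

Emit:
move_arm(
  motion=[
    [0, 0, 0.35, 0, 0, 0],
    [0, 0, 0.7, 0, 0, 0],
    [0, 0, 0.7, 0, 0, 0],
    [0, 0, 0.7, 0, 0, 0],
    [0, 0, 0.7, 0, 0, 0],
  ],
)

```text
time: 16.58
tool_pos: [0.4666, -0.0283, 0.0247]
tool_rot: [3.139, -0.002, 0.61]
contact_force: [0.6, 0.1, -1.0]
opening: 0.0596
grip_force: 0.0
```

Emit:
move_arm(
  motion=[
    [0, 0, 0, 0, 0, 0],
    [0, 0, 0, 0, 0, 0],
    [0, 0, 0, 0, 0, 0],
    [0, 0, 0, 0, 0, 0],
    [0, 0, 0, 0, 0, 0],
    [0, 0, 0, 0, 0, 0],
    [0, 0, 0, 0, 0, 0],
    [0, 0, 0, 0, 0, 0],
  ],
  fingers=-1,
)

```text
time: 17.58
tool_pos: [0.4653, -0.0282, 0.0232]
tool_rot: [3.141, -0.0, 0.61]
contact_force: [-0.9, 1.1, 3.2]
opening: 0.0339
grip_force: 20.0
```

Emit:
move_arm(
  motion=[
    [0, 0, -0.4, 0, 0, 0],
    [0, 0, -0.88, 0, 0, 0],
    [0, 0, -0.88, 0, 0, 0],
  ],
)

```text
time: 17.95
tool_pos: [0.4675, -0.0287, 0.1139]
tool_rot: [3.136, -0.004, 0.61]
contact_force: [-0.1, 0.5, -2.3]
opening: 0.0335
grip_force: 20.0
```

Emit:
move_arm(
  motion=[
    [0, 0, -0.44, 0, 0, 0],
    [0, 0, -0.88, 0, 0, 0],
    [0, 0, -0.88, 0, 0, 0],
  ],
)

```text
time: 18.32
tool_pos: [0.4667, -0.0285, 0.2007]
tool_rot: [3.138, -0.003, 0.61]
contact_force: [-0.5, 0.2, -2.1]
opening: 0.0335
grip_force: 20.0
```

Emit:
move_arm(
  motion=[
    [0.15, -0.32, 0, 0, 0, 0],
    [0.3, -0.64, 0, 0, 0, 0],
    [0.3, -0.64, 0, 0, 0, 0],
  ],
)

```text
time: 18.7
tool_pos: [0.4516, 0.0431, 0.1969]
tool_rot: [-3.139, 0.003, 0.613]
contact_force: [0.3, -0.6, -1.6]
opening: 0.0336
grip_force: 20.0
```

Emit:
move_arm(
  motion=[
    [0.15, -0.32, 0, 0, 0, 0],
    [0.3, -0.64, 0, 0, 0, 0],
    [0.3, -0.64, 0, 0, 0, 0],
    [0.3, -0.64, 0, 0, 0, 0],
    [0.3, -0.64, 0, 0, 0, 0],
    [0.3, -0.64, 0, 0, 0, 0],
    [0.3, -0.64, 0, 0, 0, 0],
  ],
)

```text
time: 19.58
tool_pos: [0.4413, 0.1107, 0.1991]
tool_rot: [3.141, 0.0, 0.609]
contact_force: [-0.3, 0.6, -0.6]
opening: 0.0337
grip_force: 20.0
```

```bash
python3 - <<'E'
from h import *
s=robot.observe();print(s["tool_pos"],s["tool_rot"],s["opening"],s["grip_force"])
c=cam("scene");print(caps(c).round(3).tolist())
c=cell(1,-1);plan([(*c,.13),(*c,.072)])
b=(.5568,-.165);c0=c;c=cell(0,1)
print();plan([(*b,.163),(*b,.024)],p=(*c0,.162))
print();plan([(*b,.2),(*c,.2)],p=(*b,.024))
E
```

```text
[0.44126369 0.11065571 0.19906579] [3.14145238e+00 4.46582464e-05 6.08962175e-01] 0.033717954964023016 19.98466283082962
[[0.104, -0.846, 0.182], [0.104, -0.758, 0.183], [0.103, -0.667, 0.183], [0.099, -0.578, 0.184], [0.258, -0.234, 0.093], [0.68, -0.497, 0.092], [0.606, -0.29, 0.092], [0.451, 0.115, 0.246], [0.557, -0.165, 0.093], [0.664, -0.17, 0.092], [0.504, 0.098, 0.138]]
[-0.0, 0.0, 0.69] rows 3 -> [0.441 0.111 0.13 ]
[-0.0, 0.0, 0.58] rows 3 -> [0.441 0.111 0.072]

[-0.21, 0.97, -0.0] rows 3 -> [0.479 0.019 0.162]
[-0.21, 0.98, -0.0] rows 3 -> [ 0.518 -0.074  0.162]
[-0.21, 0.97, -0.01] rows 3 -> [ 0.556 -0.165  0.163]
[0.0, 0.0, 0.7] rows 3 -> [ 0.556 -0.165  0.093]
[0.0, 0.0, 0.69] rows 3 -> [ 0.556 -0.165  0.024]

[0.0, 0.0, -0.88] rows 3 -> [ 0.557 -0.165  0.112]
[0.0, 0.0, -0.88] rows 3 -> [ 0.557 -0.165  0.2  ]
[0.51, -0.98, -0.0] rows 4 -> [ 0.543 -0.055  0.2  ]
[0.51, -0.98, -0.0] rows 4 -> [0.528 0.054 0.2  ]
[0.51, -0.97, -0.0] rows 3 -> [0.515 0.163 0.2  ]
```

Emit:
move_arm(
  motion=[
    [0, 0, 0.35, 0, 0, 0],
    [0, 0, 0.69, 0, 0, 0],
    [0, 0, 0.69, 0, 0, 0],
  ],
)

```text
time: 20.0
tool_pos: [0.4394, 0.1109, 0.1284]
tool_rot: [-3.139, 0.005, 0.61]
contact_force: [-0.4, -0.4, -0.3]
opening: 0.0338
grip_force: 20.0
```

Emit:
move_arm(
  motion=[
    [0, 0, 0.3, 0, 0, 0],
    [0, 0, 0.5, 0, 0, 0],
    [0, 0, 0.57, 0, 0, 0],
    [0, 0, 0.57, 0, 0, 0],
    [0, 0, 0.57, 0, 0, 0],
    [0, 0, 0.57, 0, 0, 0],
  ],
)

```text
time: 20.75
tool_pos: [0.4417, 0.1111, 0.0739]
tool_rot: [3.141, -0.001, 0.61]
contact_force: [-0.0, 0.2, -1.1]
opening: 0.0336
grip_force: 20.0
```

Emit:
move_arm(
  motion=[
    [0, 0, 0, 0, 0, 0],
    [0, 0, 0, 0, 0, 0],
    [0, 0, 0, 0, 0, 0],
    [0, 0, 0, 0, 0, 0],
    [0, 0, 0, 0, 0, 0],
    [0, 0, -0.2, 0, 0, 0],
    [0, 0, -0.6, 0, 0, 0],
    [0, 0, -0.9, 0, 0, 0],
    [0, 0, -0.9, 0, 0, 0],
  ],
  fingers=0.3,
)

```text
time: 21.88
tool_pos: [0.4426, 0.1112, 0.1651]
tool_rot: [3.139, -0.004, 0.61]
contact_force: [-1.2, 0.3, -0.2]
opening: 0.0597
grip_force: 0.0
```

Emit:
move_arm(
  motion=[
    [-0.21, 0.97, 0, 0, 0, 0],
    [-0.21, 0.97, 0, 0, 0, 0],
  ],
)

```text
time: 22.12
tool_pos: [0.4796, 0.0181, 0.162]
tool_rot: [-3.141, 0.001, 0.61]
contact_force: [-0.6, 0.2, 0.5]
opening: 0.0596
grip_force: 0.0
```

Emit:
move_arm(
  motion=[
    [-0.21, 0.98, 0, 0, 0, 0],
    [-0.21, 0.98, 0, 0, 0, 0],
  ],
)

```text
time: 22.38
tool_pos: [0.5185, -0.0751, 0.1617]
tool_rot: [-3.141, 0.001, 0.608]
contact_force: [0.0, 0.1, 0.3]
opening: 0.0601
grip_force: 0.0
```

Emit:
move_arm(
  motion=[
    [-0.21, 0.97, 0, 0, 0, 0],
    [-0.21, 0.97, 0, 0, 0, 0],
    [-0.21, 0.97, 0, 0, 0, 0],
    [-0.21, 0.97, 0, 0, 0, 0],
  ],
)

```text
time: 22.88
tool_pos: [0.5559, -0.1635, 0.1619]
tool_rot: [-3.139, 0.001, 0.61]
contact_force: [0.7, 0.2, 1.0]
opening: 0.0595
grip_force: 0.0
```

```bash
python3 - <<'E'
from h import *
s=robot.observe();print(s["tool_pos"],s["tool_rot"],s["opening"],s["grip_force"])
c=cam("scene");print(caps(c).round(3).tolist());print(caps().round(3).tolist());P=cloud(c)
g=(abs(P[...,2]-0.153)<.008)&(P[...,1]>.25)&(P[...,1]<.5)&(P[...,0]>.3)&(P[...,0]<.65)
print("handle",cv2.minAreaRect(P[g][:,:2].astype(np.float32)*1000))
E
```

```text
[ 0.555856   -0.1635454   0.16188658] [-3.13923217e+00  1.08901036e-03  6.09616896e-01] 0.05946204481775997 0.0
[[0.102, -0.581, 0.182], [0.258, -0.235, 0.092], [0.68, -0.497, 0.092], [0.607, -0.291, 0.092], [0.557, -0.164, 0.092], [0.663, -0.17, 0.092], [0.441, 0.111, 0.138], [0.503, 0.099, 0.138]]
[[0.682, -0.495, 0.09], [0.503, 0.098, 0.135], [0.441, 0.111, 0.136], [0.259, -0.234, 0.09], [0.102, -0.669, 0.18], [0.102, -0.758, 0.178], [0.105, -0.833, 0.175], [0.102, -0.578, 0.18]]
handle ((507.94525146484375, 310.80633544921875), (14.57364559173584, 121.64353942871094), 80.45945739746094)
```

Bottle 3 still in place; pick and carry it.

Emit:
move_arm(
  motion=[
    [0, 0, 0.4, 0, 0, 0],
    [0, 0, 0.7, 0, 0, 0],
    [0, 0, 0.7, 0, 0, 0],
  ],
)

```text
time: 23.35
tool_pos: [0.555, -0.1626, 0.0913]
tool_rot: [-3.137, 0.003, 0.611]
contact_force: [0.8, 0.2, -0.1]
opening: 0.0597
grip_force: 0.0
```

Emit:
move_arm(
  motion=[
    [0, 0, 0.35, 0, 0, 0],
    [0, 0, 0.69, 0, 0, 0],
    [0, 0, 0.69, 0, 0, 0],
    [0, 0, 0.69, 0, 0, 0],
    [0, 0, 0.69, 0, 0, 0],
  ],
)

```text
time: 23.98
tool_pos: [0.558, -0.1648, 0.0262]
tool_rot: [3.138, -0.002, 0.61]
contact_force: [-0.2, -1.1, -0.8]
opening: 0.0593
grip_force: 0.0
```

Emit:
move_arm(
  motion=[
    [0, 0, 0, 0, 0, 0],
    [0, 0, 0, 0, 0, 0],
    [0, 0, 0, 0, 0, 0],
    [0, 0, 0, 0, 0, 0],
    [0, 0, 0, 0, 0, 0],
    [0, 0, 0, 0, 0, 0],
    [0, 0, 0, 0, 0, 0],
    [0, 0, 0, 0, 0, 0],
  ],
  fingers=-1,
)

```text
time: 24.98
tool_pos: [0.5568, -0.1645, 0.0242]
tool_rot: [3.141, -0.0, 0.61]
contact_force: [0.9, 0.3, 1.1]
opening: 0.0335
grip_force: 20.0
```

Emit:
move_arm(
  motion=[
    [0, 0, -0.4, 0, 0, 0],
    [0, 0, -0.88, 0, 0, 0],
    [0, 0, -0.88, 0, 0, 0],
  ],
)

```text
time: 25.35
tool_pos: [0.559, -0.1653, 0.1158]
tool_rot: [3.135, -0.004, 0.61]
contact_force: [0.5, -0.3, -1.6]
opening: 0.0334
grip_force: 20.0
```

Emit:
move_arm(
  motion=[
    [0, 0, -0.44, 0, 0, 0],
    [0, 0, -0.88, 0, 0, 0],
    [0, 0, -0.88, 0, 0, 0],
  ],
)

```text
time: 25.72
tool_pos: [0.5581, -0.1649, 0.2025]
tool_rot: [3.137, -0.003, 0.61]
contact_force: [0.3, -0.6, -1.2]
opening: 0.0334
grip_force: 20.0
```

Emit:
move_arm(
  motion=[
    [0.25, -0.49, 0, 0, 0, 0],
    [0.51, -0.98, 0, 0, 0, 0],
    [0.51, -0.98, 0, 0, 0, 0],
  ],
)

```text
time: 26.1
tool_pos: [0.5408, -0.0513, 0.1982]
tool_rot: [-3.138, 0.002, 0.614]
contact_force: [-0.3, -0.3, -0.8]
opening: 0.0335
grip_force: 20.0
```

Emit:
move_arm(
  motion=[
    [0.25, -0.49, 0, 0, 0, 0],
    [0.51, -0.98, 0, 0, 0, 0],
    [0.51, -0.98, 0, 0, 0, 0],
  ],
)

```text
time: 26.48
tool_pos: [0.527, 0.0571, 0.1986]
tool_rot: [-3.14, 0.002, 0.614]
contact_force: [-0.4, -0.0, -0.6]
opening: 0.0337
grip_force: 20.0
```

Emit:
move_arm(
  motion=[
    [0.25, -0.49, 0, 0, 0, 0],
    [0.51, -0.97, 0, 0, 0, 0],
    [0.51, -0.97, 0, 0, 0, 0],
    [0.51, -0.97, 0, 0, 0, 0],
    [0.51, -0.97, 0, 0, 0, 0],
    [0.51, -0.97, 0, 0, 0, 0],
    [0.51, -0.97, 0, 0, 0, 0],
  ],
)

```text
time: 27.35
tool_pos: [0.5146, 0.1627, 0.2001]
tool_rot: [3.141, 0.0, 0.609]
contact_force: [0.6, 0.1, -0.3]
opening: 0.0335
grip_force: 20.0
```

```bash
python3 - <<'E'
from h import *
s=robot.observe();print(s["tool_pos"],s["tool_rot"],s["opening"],s["grip_force"])
c=cam("scene");print(caps(c).round(3).tolist())
c=cell(0,1);plan([(*c,.13),(*c,.073)])
b=(.6065,-.2895);c0=c;c=cell(0,-1)
print();plan([(*b,.163),(*b,.024)],p=(*c0,.163))
print();plan([(*b,.2),(*c,.2)],p=(*b,.024))
E
```

```text
[0.51455031 0.16272311 0.20010194] [3.14143205e+00 3.07415233e-05 6.08575260e-01] 0.03351032365907074 19.963322281837463
[[0.1, -0.848, 0.183], [0.102, -0.756, 0.183], [0.103, -0.669, 0.183], [0.103, -0.579, 0.183], [0.257, -0.234, 0.092], [0.681, -0.495, 0.093], [0.606, -0.29, 0.092], [0.663, -0.17, 0.092], [0.521, 0.166, 0.246], [0.504, 0.098, 0.137]]
[0.0, -0.0, 0.7] rows 3 -> [0.515 0.163 0.13 ]
[0.0, -0.0, 0.57] rows 3 -> [0.515 0.163 0.073]

[-0.37, 0.85, 0.0] rows 3 -> [0.533 0.072 0.163]
[-0.37, 0.85, 0.0] rows 3 -> [ 0.551 -0.019  0.163]
[-0.36, 0.85, 0.0] rows 3 -> [ 0.57  -0.109  0.163]
[-0.37, 0.84, 0.0] rows 3 -> [ 0.588 -0.199  0.163]
[-0.36, 0.85, 0.0] rows 3 -> [ 0.607 -0.289  0.163]
[-0.0, -0.0, 0.7] rows 3 -> [ 0.607 -0.289  0.093]
[-0.0, -0.0, 0.69] rows 3 -> [ 0.607 -0.289  0.024]

[0.0, 0.0, -0.88] rows 3 -> [ 0.606 -0.289  0.112]
[0.0, 0.0, -0.88] rows 3 -> [ 0.606 -0.289  0.2  ]
[0.28, -0.94, -0.0] rows 3 -> [ 0.576 -0.196  0.2  ]
[0.27, -0.94, -0.0] rows 3 -> [ 0.544 -0.104  0.2  ]
[0.28, -0.93, -0.0] rows 3 -> [ 0.514 -0.012  0.2  ]
[0.27, -0.94, -0.0] rows 3 -> [0.482 0.081 0.2  ]
[0.28, -0.93, -0.0] rows 3 -> [0.452 0.173 0.2  ]
```

Emit:
move_arm(
  motion=[
    [0, 0, 0.35, 0, 0, 0],
    [0, 0, 0.7, 0, 0, 0],
    [0, 0, 0.7, 0, 0, 0],
  ],
)

```text
time: 27.78
tool_pos: [0.5125, 0.163, 0.128]
tool_rot: [-3.139, 0.005, 0.61]
contact_force: [0.5, -0.1, -0.6]
opening: 0.0336
grip_force: 20.0
```

Emit:
move_arm(
  motion=[
    [0, 0, 0.3, 0, 0, 0],
    [0, 0, 0.5, 0, 0, 0],
    [0, 0, 0.57, 0, 0, 0],
    [0, 0, 0.57, 0, 0, 0],
    [0, 0, 0.57, 0, 0, 0],
    [0, 0, 0.57, 0, 0, 0],
  ],
)

```text
time: 28.52
tool_pos: [0.5149, 0.1635, 0.074]
tool_rot: [3.141, -0.001, 0.61]
contact_force: [-0.1, -0.3, -1.8]
opening: 0.0339
grip_force: 20.0
```

Emit:
move_arm(
  motion=[
    [0, 0, 0, 0, 0, 0],
    [0, 0, 0, 0, 0, 0],
    [0, 0, 0, 0, 0, 0],
    [0, 0, 0, 0, 0, 0],
    [0, 0, 0, 0, 0, 0],
    [0, 0, -0.2, 0, 0, 0],
    [0, 0, -0.6, 0, 0, 0],
    [0, 0, -0.9, 0, 0, 0],
    [0, 0, -0.9, 0, 0, 0],
  ],
  fingers=0.3,
)

```text
time: 29.65
tool_pos: [0.5159, 0.1637, 0.1655]
tool_rot: [3.139, -0.005, 0.61]
contact_force: [0.0, 0.8, -1.5]
opening: 0.0597
grip_force: 0.0
```

Emit:
move_arm(
  motion=[
    [-0.37, 0.85, 0, 0, 0, 0],
    [-0.37, 0.85, 0, 0, 0, 0],
  ],
)

```text
time: 29.9
tool_pos: [0.5323, 0.0707, 0.1618]
tool_rot: [-3.141, 0.002, 0.609]
contact_force: [-0.4, -0.0, -0.5]
opening: 0.0594
grip_force: 0.0
```

Emit:
move_arm(
  motion=[
    [-0.37, 0.85, 0, 0, 0, 0],
    [-0.37, 0.85, 0, 0, 0, 0],
  ],
)

```text
time: 30.15
tool_pos: [0.5507, -0.0209, 0.1617]
tool_rot: [-3.141, 0.002, 0.608]
contact_force: [0.7, -0.0, -1.1]
opening: 0.0596
grip_force: 0.0
```

Emit:
move_arm(
  motion=[
    [-0.36, 0.85, 0, 0, 0, 0],
    [-0.36, 0.85, 0, 0, 0, 0],
  ],
)

```text
time: 30.4
tool_pos: [0.5698, -0.1113, 0.1615]
tool_rot: [-3.14, 0.002, 0.608]
contact_force: [-1.1, 0.7, 0.8]
opening: 0.0598
grip_force: 0.0
```

Emit:
move_arm(
  motion=[
    [-0.37, 0.84, 0, 0, 0, 0],
    [-0.37, 0.84, 0, 0, 0, 0],
  ],
)

```text
time: 30.65
tool_pos: [0.5875, -0.2014, 0.1613]
tool_rot: [-3.14, 0.001, 0.608]
contact_force: [0.8, -0.3, 0.3]
opening: 0.0596
grip_force: 0.0
```

Emit:
move_arm(
  motion=[
    [-0.36, 0.85, 0, 0, 0, 0],
    [-0.36, 0.85, 0, 0, 0, 0],
    [-0.36, 0.85, 0, 0, 0, 0],
    [-0.36, 0.85, 0, 0, 0, 0],
  ],
)

```text
time: 31.15
tool_pos: [0.6066, -0.2879, 0.1619]
tool_rot: [-3.139, 0.001, 0.61]
contact_force: [0.4, 0.9, -0.5]
opening: 0.0597
grip_force: 0.0
```

```bash
python3 - <<'E'
from h import *
s=robot.observe();print(s["tool_pos"],s["tool_rot"],s["opening"],s["grip_force"])
c=cam("scene");print(caps(c).round(3).tolist());P=cloud(c)
g=(abs(P[...,2]-0.153)<.008)&(P[...,1]>.25)&(P[...,1]<.5)&(P[...,0]>.3)&(P[...,0]<.65)
print("handle",cv2.minAreaRect(P[g][:,:2].astype(np.float32)*1000))
E
```

```text
[ 0.60661918 -0.28790073  0.16189071] [-3.13924025e+00  5.69535829e-04  6.09905356e-01] 0.05974280700281697 0.0
[[0.102, -0.847, 0.182], [0.104, -0.757, 0.183], [0.104, -0.668, 0.182], [0.102, -0.579, 0.183], [0.258, -0.234, 0.092], [0.681, -0.497, 0.092], [0.606, -0.289, 0.092], [0.663, -0.169, 0.092], [0.435, 0.103, 0.138], [0.502, 0.097, 0.138], [0.514, 0.16, 0.138]]
handle ((504.9163513183594, 309.0149841308594), (15.352885246276855, 121.13141632080078), 80.57061767578125)
```

Emit:
move_arm(
  motion=[
    [0, 0, 0.4, 0, 0, 0],
    [0, 0, 0.7, 0, 0, 0],
    [0, 0, 0.7, 0, 0, 0],
  ],
)

```text
time: 31.58
tool_pos: [0.6057, -0.2866, 0.0908]
tool_rot: [-3.136, 0.002, 0.611]
contact_force: [0.6, 0.0, 0.6]
opening: 0.0597
grip_force: 0.0
```

Emit:
move_arm(
  motion=[
    [0, 0, 0.35, 0, 0, 0],
    [0, 0, 0.69, 0, 0, 0],
    [0, 0, 0.69, 0, 0, 0],
    [0, 0, 0.69, 0, 0, 0],
    [0, 0, 0.69, 0, 0, 0],
  ],
)

```text
time: 32.2
tool_pos: [0.6084, -0.2895, 0.0266]
tool_rot: [3.138, -0.001, 0.61]
contact_force: [-0.8, 0.9, 0.6]
opening: 0.0595
grip_force: 0.0
```

Emit:
move_arm(
  motion=[
    [0, 0, 0, 0, 0, 0],
    [0, 0, 0, 0, 0, 0],
    [0, 0, 0, 0, 0, 0],
    [0, 0, 0, 0, 0, 0],
    [0, 0, 0, 0, 0, 0],
    [0, 0, 0, 0, 0, 0],
    [0, 0, 0, 0, 0, 0],
    [0, 0, 0, 0, 0, 0],
  ],
  fingers=-1,
)

```text
time: 33.2
tool_pos: [0.6072, -0.289, 0.0242]
tool_rot: [3.141, 0.0, 0.61]
contact_force: [0.0, 0.2, 1.5]
opening: 0.0337
grip_force: 20.0
```

Emit:
move_arm(
  motion=[
    [0, 0, -0.4, 0, 0, 0],
    [0, 0, -0.88, 0, 0, 0],
    [0, 0, -0.88, 0, 0, 0],
  ],
)

```text
time: 33.58
tool_pos: [0.6093, -0.2903, 0.1166]
tool_rot: [3.134, -0.003, 0.61]
contact_force: [0.3, -0.3, -0.8]
opening: 0.0339
grip_force: 20.0
```

Emit:
move_arm(
  motion=[
    [0, 0, -0.44, 0, 0, 0],
    [0, 0, -0.88, 0, 0, 0],
    [0, 0, -0.88, 0, 0, 0],
  ],
)

```text
time: 33.95
tool_pos: [0.6085, -0.2897, 0.2031]
tool_rot: [3.136, -0.002, 0.61]
contact_force: [0.4, -0.0, -1.3]
opening: 0.0334
grip_force: 20.0
```

Emit:
move_arm(
  motion=[
    [0.14, -0.47, 0, 0, 0, 0],
    [0.28, -0.94, 0, 0, 0, 0],
    [0.28, -0.94, 0, 0, 0, 0],
  ],
)

```text
time: 34.33
tool_pos: [0.5745, -0.1923, 0.1982]
tool_rot: [-3.137, 0.002, 0.613]
contact_force: [-0.0, -0.3, -0.7]
opening: 0.0333
grip_force: 20.0
```

Emit:
move_arm(
  motion=[
    [0.27, -0.94, 0, 0, 0, 0],
    [0.27, -0.94, 0, 0, 0, 0],
  ],
)

```text
time: 34.58
tool_pos: [0.5433, -0.1019, 0.1983]
tool_rot: [-3.139, 0.002, 0.61]
contact_force: [0.5, -0.7, -0.8]
opening: 0.0337
grip_force: 20.0
```

Emit:
move_arm(
  motion=[
    [0.28, -0.93, 0, 0, 0, 0],
    [0.28, -0.93, 0, 0, 0, 0],
  ],
)

```text
time: 34.83
tool_pos: [0.513, -0.0094, 0.1986]
tool_rot: [-3.14, 0.002, 0.61]
contact_force: [0.2, -0.2, -0.2]
opening: 0.0333
grip_force: 20.0
```

Emit:
move_arm(
  motion=[
    [0.27, -0.94, 0, 0, 0, 0],
    [0.27, -0.94, 0, 0, 0, 0],
    [0.27, -0.94, 0, 0, 0, 0],
  ],
)

```text
time: 35.2
tool_pos: [0.4817, 0.0829, 0.1989]
tool_rot: [-3.14, 0.002, 0.613]
contact_force: [-0.7, -0.4, -1.1]
opening: 0.0336
grip_force: 20.0
```

Emit:
move_arm(
  motion=[
    [0.14, -0.47, 0, 0, 0, 0],
    [0.28, -0.93, 0, 0, 0, 0],
    [0.28, -0.93, 0, 0, 0, 0],
    [0.28, -0.93, 0, 0, 0, 0],
    [0.28, -0.93, 0, 0, 0, 0],
    [0.28, -0.93, 0, 0, 0, 0],
    [0.28, -0.93, 0, 0, 0, 0],
  ],
)

```text
time: 36.08
tool_pos: [0.4525, 0.1732, 0.2001]
tool_rot: [3.141, 0.0, 0.609]
contact_force: [0.3, 0.0, -1.4]
opening: 0.0336
grip_force: 20.0
```

```bash
python3 - <<'E'
from h import *
s=robot.observe();print(s["tool_pos"],s["tool_rot"],s["opening"],s["grip_force"])
c=cam("scene");print(caps(c).round(3).tolist());P=cloud(c)
g=(abs(P[...,2]-0.153)<.008)&(P[...,1]>.25)&(P[...,1]<.5)&(P[...,0]>.3)&(P[...,0]<.65)
print("handle",cv2.minAreaRect(P[g][:,:2].astype(np.float32)*1000))
save("s6.png",np.hstack([c["image"][130:370,280:480]]),2.5)
C=CAD+np.array([-.003,-.002])
c=cell(0,-1,C);plan([(*c,.13),(*c,.073)])
b=(.663,-.1705);c0=c
print();plan([(*b,.163),(*b,.03)],p=(*c0,.163))
E
```

```text
[0.45250528 0.173193   0.20005478] [3.14147553e+00 7.91471320e-05 6.08691827e-01] 0.0335939902819278 19.993916451931
[[0.103, -0.847, 0.183], [0.103, -0.756, 0.183], [0.104, -0.67, 0.183], [0.105, -0.58, 0.183], [0.259, -0.234, 0.093], [0.681, -0.497, 0.092], [0.46, 0.174, 0.247], [0.663, -0.169, 0.092], [0.434, 0.104, 0.137], [0.503, 0.096, 0.138], [0.514, 0.16, 0.137]]
handle ((505.721435546875, 309.4290771484375), (15.688313484191895, 119.96035766601562), 80.0291976928711)
[-0.04, -0.01, 0.7] rows 3 -> [0.449 0.172 0.13 ]
[-0.0, 0.0, 0.57] rows 3 -> [0.449 0.172 0.073]

[-0.04, 0.81, 0.0] rows 3 -> [0.491 0.103 0.163]
[-0.04, 0.81, 0.0] rows 3 -> [0.535 0.034 0.163]
[-0.04, 0.8, 0.0] rows 3 -> [ 0.577 -0.034  0.163]
[-0.04, 0.81, 0.0] rows 3 -> [ 0.62  -0.103  0.163]
[-0.04, 0.8, 0.0] rows 3 -> [ 0.663 -0.17   0.163]
[0.0, 0.0, 0.67] rows 3 -> [ 0.663 -0.17   0.096]
[0.0, 0.0, 0.66] rows 3 -> [ 0.663 -0.17   0.03 ]
```

View pics/s6.png

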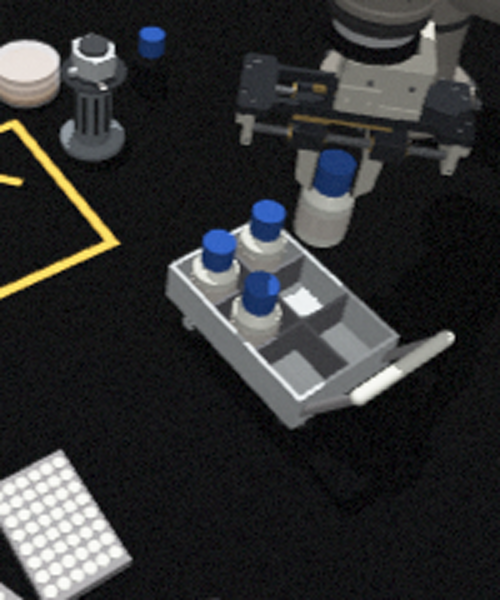

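Three bottles stand upright in the front and middle cells (crop (218,250), (267,215), (261,290)), with the fourth in hand. Place it and go to the last.

Emit:
move_arm(
  motion=[
    [-0.04, -0.01, 0.35, 0, 0, 0],
    [-0.04, -0.01, 0.7, 0, 0, 0],
    [-0.04, -0.01, 0.7, 0, 0, 0],
  ],
)

```text
time: 36.5
tool_pos: [0.4467, 0.1718, 0.1283]
tool_rot: [-3.14, 0.005, 0.61]
contact_force: [-0.2, -0.1, -0.8]
opening: 0.0336
grip_force: 20.0
```

Emit:
move_arm(
  motion=[
    [0, 0, 0.3, 0, 0, 0],
    [0, 0, 0.5, 0, 0, 0],
    [0, 0, 0.57, 0, 0, 0],
    [0, 0, 0.57, 0, 0, 0],
    [0, 0, 0.57, 0, 0, 0],
    [0, 0, 0.57, 0, 0, 0],
  ],
)

```text
time: 37.25
tool_pos: [0.449, 0.1724, 0.0739]
tool_rot: [3.141, -0.001, 0.61]
contact_force: [0.7, -0.3, -0.2]
opening: 0.0337
grip_force: 20.0
```

Emit:
move_arm(
  motion=[
    [0, 0, 0, 0, 0, 0],
    [0, 0, 0, 0, 0, 0],
    [0, 0, 0, 0, 0, 0],
    [0, 0, 0, 0, 0, 0],
    [0, 0, 0, 0, 0, 0],
    [0, 0, -0.2, 0, 0, 0],
    [0, 0, -0.6, 0, 0, 0],
    [0, 0, -0.9, 0, 0, 0],
    [0, 0, -0.9, 0, 0, 0],
  ],
  fingers=0.3,
)

```text
time: 38.38
tool_pos: [0.4499, 0.1726, 0.1652]
tool_rot: [3.14, -0.005, 0.61]
contact_force: [0.3, 0.3, -0.1]
opening: 0.0596
grip_force: 0.0
```

Emit:
move_arm(
  motion=[
    [-0.04, 0.81, 0, 0, 0, 0],
    [-0.04, 0.81, 0, 0, 0, 0],
  ],
)

```text
time: 38.62
tool_pos: [0.4921, 0.1015, 0.162]
tool_rot: [-3.142, 0.001, 0.608]
contact_force: [-0.5, 0.2, -0.4]
opening: 0.0593
grip_force: 0.0
```

Emit:
move_arm(
  motion=[
    [-0.04, 0.81, 0, 0, 0, 0],
    [-0.04, 0.81, 0, 0, 0, 0],
  ],
)

```text
time: 38.88
tool_pos: [0.5353, 0.0326, 0.1618]
tool_rot: [-3.141, 0.001, 0.607]
contact_force: [-0.6, 0.4, -0.4]
opening: 0.0598
grip_force: 0.0
```

Emit:
move_arm(
  motion=[
    [-0.04, 0.8, 0, 0, 0, 0],
    [-0.04, 0.8, 0, 0, 0, 0],
  ],
)

```text
time: 39.12
tool_pos: [0.5777, -0.0349, 0.1619]
tool_rot: [-3.141, 0.001, 0.607]
contact_force: [-0.4, 0.6, -0.5]
opening: 0.0598
grip_force: 0.0
```

Emit:
move_arm(
  motion=[
    [-0.04, 0.81, 0, 0, 0, 0],
    [-0.04, 0.81, 0, 0, 0, 0],
  ],
)

```text
time: 39.38
tool_pos: [0.6207, -0.1032, 0.1619]
tool_rot: [-3.141, 0.001, 0.608]
contact_force: [0.6, 0.8, -0.7]
opening: 0.0595
grip_force: 0.0
```

Emit:
move_arm(
  motion=[
    [-0.04, 0.8, 0, 0, 0, 0],
    [-0.04, 0.8, 0, 0, 0, 0],
    [-0.04, 0.8, 0, 0, 0, 0],
    [-0.04, 0.8, 0, 0, 0, 0],
  ],
)

```text
time: 39.88
tool_pos: [0.6622, -0.1678, 0.1628]
tool_rot: [-3.14, 0.0, 0.611]
contact_force: [-0.5, 0.4, 0.1]
opening: 0.06
grip_force: 0.0
```

```bash
python3 - <<'E'
from h import *
s=robot.observe();print(s["tool_pos"],s["tool_rot"],s["opening"],s["grip_force"])
c=cam("scene");print(caps(c).round(3).tolist());P=cloud(c)
g=(abs(P[...,2]-0.153)<.008)&(P[...,1]>.25)&(P[...,1]<.5)&(P[...,0]>.3)&(P[...,0]<.65)
print("handle",cv2.minAreaRect(P[g][:,:2].astype(np.float32)*1000))
C=CAD+np.array([-.003,-.002])
b=s["tool_pos"][:2];c=cell(-1,1,C)
plan([(*b,.03)]);print();plan([(*b,.206),(*c,.206),(*c,.078)],p=(*b,.03))
E
```

```text
[ 0.66218439 -0.16778486  0.16276484] [-3.14008046e+00  4.57533295e-04  6.10758423e-01] 0.06004366553443272 0.0
[[0.105, -0.845, 0.182], [0.118, -0.66, 0.176], [0.108, -0.572, 0.175], [0.258, -0.234, 0.092], [0.681, -0.496, 0.093], [0.663, -0.17, 0.091], [0.434, 0.103, 0.137], [0.503, 0.097, 0.137], [0.447, 0.17, 0.137], [0.513, 0.16, 0.138]]
handle ((505.2973937988281, 309.7596435546875), (15.705649375915527, 121.42588806152344), 79.9397201538086)
[-0.0, 0.0, 0.67] rows 3 -> [ 0.662 -0.168  0.096]
[-0.0, 0.0, 0.66] rows 3 -> [ 0.662 -0.168  0.03 ]

[-0.0, -0.0, -0.88] rows 3 -> [ 0.662 -0.168  0.118]
[-0.0, -0.0, -0.88] rows 3 -> [ 0.662 -0.168  0.206]
[0.22, -0.8, 0.0] rows 3 -> [ 0.634 -0.09   0.206]
[0.22, -0.8, 0.0] rows 3 -> [ 0.607 -0.012  0.206]
[0.22, -0.81, 0.0] rows 3 -> [0.578 0.067 0.206]
[0.22, -0.8, 0.0] rows 3 -> [0.55  0.145 0.206]
[0.22, -0.81, 0.0] rows 3 -> [0.522 0.224 0.206]
[0.0, 0.0, 0.64] rows 3 -> [0.522 0.224 0.142]
[0.0, 0.0, 0.64] rows 3 -> [0.522 0.225 0.078]
```

Emit:
move_arm(
  motion=[
    [0, 0, 0.4, 0, 0, 0],
    [0, 0, 0.67, 0, 0, 0],
    [0, 0, 0.67, 0, 0, 0],
  ],
)

```text
time: 40.3
tool_pos: [0.6611, -0.1677, 0.0942]
tool_rot: [-3.137, 0.003, 0.611]
contact_force: [0.8, 0.2, -0.1]
opening: 0.0597
grip_force: 0.0
```

Emit:
move_arm(
  motion=[
    [0, 0, 0.35, 0, 0, 0],
    [0, 0, 0.67, 0, 0, 0],
    [0, 0, 0.67, 0, 0, 0],
    [0, 0, 0.67, 0, 0, 0],
    [0, 0, 0.67, 0, 0, 0],
  ],
)

```text
time: 40.92
tool_pos: [0.6641, -0.1699, 0.0316]
tool_rot: [3.138, -0.002, 0.61]
contact_force: [0.5, -0.2, 0.2]
opening: 0.0593
grip_force: 0.0
```

Emit:
move_arm(
  motion=[
    [0, 0, 0, 0, 0, 0],
    [0, 0, 0, 0, 0, 0],
    [0, 0, 0, 0, 0, 0],
    [0, 0, 0, 0, 0, 0],
    [0, 0, 0, 0, 0, 0],
    [0, 0, 0, 0, 0, 0],
    [0, 0, 0, 0, 0, 0],
    [0, 0, 0, 0, 0, 0],
  ],
  fingers=-1,
)

```text
time: 41.92
tool_pos: [0.6629, -0.1696, 0.0292]
tool_rot: [3.141, -0.0, 0.61]
contact_force: [0.3, -0.6, 1.5]
opening: 0.0335
grip_force: 20.0
```

Emit:
move_arm(
  motion=[
    [0, 0, -0.4, 0, 0, 0],
    [0, 0, -0.88, 0, 0, 0],
    [0, 0, -0.88, 0, 0, 0],
  ],
)

```text
time: 42.3
tool_pos: [0.6652, -0.1704, 0.1217]
tool_rot: [3.135, -0.005, 0.61]
contact_force: [-0.8, 0.4, -1.4]
opening: 0.0337
grip_force: 20.0
```

Emit:
move_arm(
  motion=[
    [0, 0, -0.44, 0, 0, 0],
    [0, 0, -0.88, 0, 0, 0],
    [0, 0, -0.88, 0, 0, 0],
  ],
)

```text
time: 42.68
tool_pos: [0.6642, -0.17, 0.2081]
tool_rot: [3.137, -0.003, 0.61]
contact_force: [1.3, -1.0, -1.8]
opening: 0.0332
grip_force: 20.0
```

Emit:
move_arm(
  motion=[
    [0.11, -0.4, 0, 0, 0, 0],
    [0.22, -0.8, 0, 0, 0, 0],
    [0.22, -0.8, 0, 0, 0, 0],
  ],
)

```text
time: 43.05
tool_pos: [0.6334, -0.0883, 0.2031]
tool_rot: [-3.138, 0.002, 0.613]
contact_force: [-0.0, -0.6, -1.0]
opening: 0.0334
grip_force: 20.0
```

Emit:
move_arm(
  motion=[
    [0.22, -0.8, 0, 0, 0, 0],
    [0.22, -0.8, 0, 0, 0, 0],
  ],
)

```text
time: 43.3
tool_pos: [0.6058, -0.0111, 0.2034]
tool_rot: [-3.139, 0.002, 0.611]
contact_force: [0.3, -0.2, -1.1]
opening: 0.0335
grip_force: 20.0
```

Emit:
move_arm(
  motion=[
    [0.22, -0.81, 0, 0, 0, 0],
    [0.22, -0.81, 0, 0, 0, 0],
  ],
)

```text
time: 43.55
tool_pos: [0.5777, 0.0677, 0.204]
tool_rot: [-3.14, 0.002, 0.612]
contact_force: [-0.5, -0.5, -2.0]
opening: 0.0332
grip_force: 20.0
```

Emit:
move_arm(
  motion=[
    [0.22, -0.8, 0, 0, 0, 0],
    [0.22, -0.8, 0, 0, 0, 0],
  ],
)

```text
time: 43.8
tool_pos: [0.5503, 0.1457, 0.2044]
tool_rot: [-3.141, 0.001, 0.612]
contact_force: [0.2, 0.3, -0.8]
opening: 0.0336
grip_force: 20.0
```

Emit:
move_arm(
  motion=[
    [0.11, -0.41, 0, 0, 0, 0],
    [0.22, -0.81, 0, 0, 0, 0],
    [0.22, -0.81, 0, 0, 0, 0],
    [0.22, -0.81, 0, 0, 0, 0],
    [0.22, -0.81, 0, 0, 0, 0],
    [0.22, -0.81, 0, 0, 0, 0],
    [0.22, -0.81, 0, 0, 0, 0],
  ],
)

```text
time: 44.68
tool_pos: [0.523, 0.2224, 0.2051]
tool_rot: [3.141, 0.0, 0.609]
contact_force: [-0.2, 0.2, -0.6]
opening: 0.0335
grip_force: 20.0
```

```bash
python3 - <<'E'
from h import *
s=robot.observe();print(s["tool_pos"],s["tool_rot"],s["opening"],s["grip_force"])
C=CAD+np.array([-.003,-.002]);c=cell(-1,1,C)
plan([(*c,.14),(*c,.078)])
E
```

```text
[0.52304716 0.22242401 0.20508229] [3.14139736e+00 2.92397053e-05 6.08845103e-01] 0.0334654109871739 19.98200297355652
[0.0, -0.02, 0.65] rows 3 -> [0.522 0.224 0.14 ]
[0.0, -0.0, 0.62] rows 3 -> [0.522 0.224 0.078]
```

Emit:
move_arm(
  motion=[
    [0, -0.02, 0.35, 0, 0, 0],
    [0, -0.02, 0.65, 0, 0, 0],
    [0, -0.02, 0.65, 0, 0, 0],
  ],
)

```text
time: 45.05
tool_pos: [0.5202, 0.224, 0.1381]
tool_rot: [-3.14, 0.005, 0.609]
contact_force: [0.4, 0.4, -1.1]
opening: 0.0334
grip_force: 20.0
```

Emit:
move_arm(
  motion=[
    [0, 0, 0.3, 0, 0, 0],
    [0, 0, 0.5, 0, 0, 0],
    [0, 0, 0.63, 0, 0, 0],
    [0, 0, 0.63, 0, 0, 0],
    [0, 0, 0.63, 0, 0, 0],
    [0, 0, 0.63, 0, 0, 0],
  ],
)

```text
time: 45.8
tool_pos: [0.5223, 0.2248, 0.0781]
tool_rot: [3.141, -0.002, 0.61]
contact_force: [0.0, -0.7, -1.0]
opening: 0.0334
grip_force: 20.0
```

Emit:
move_arm(
  motion=[
    [0, 0, 0, 0, 0, 0],
    [0, 0, 0, 0, 0, 0],
    [0, 0, 0, 0, 0, 0],
    [0, 0, 0, 0, 0, 0],
    [0, 0, 0, 0, 0, 0],
    [0, 0, -0.2, 0, 0, 0],
    [0, 0, -0.6, 0, 0, 0],
    [0, 0, -1, 0, 0, 0],
    [0, 0, -1, 0, 0, 0],
    [0, 0, -1, 0, 0, 0],
  ],
  fingers=0.3,
)

```text
time: 47.05
tool_pos: [0.5212, 0.2245, 0.1765]
tool_rot: [-3.141, 0.001, 0.61]
contact_force: [-0.4, -0.4, -0.4]
opening: 0.0597
grip_force: 0.0
```

```bash
python3 - <<'E'
from h import *
s=robot.observe();print(s["tool_pos"],s["tool_rot"],s["opening"],s["qpos"])
c=cam("scene");print(caps(c).round(3).tolist());P=cloud(c)
g=(abs(P[...,2]-0.153)<.008)&(P[...,1]>.25)&(P[...,1]<.5)&(P[...,0]>.3)&(P[...,0]<.65)
print("handle",cv2.minAreaRect(P[g][:,:2].astype(np.float32)*1000),P[g].mean(0),P[g][:,2].max())
t=cam("top");im=np.hstack([cv2.resize(c["image"][180:340,320:480],(400,400)),cv2.resize(t["image"][160:260,160:300],(400,400))]);save("s7.png",im)
E
```

```text
[0.5211744  0.22451236 0.17646241] [-3.14134666e+00  9.78368640e-04  6.09724072e-01] 0.059671651004031705 [ 2.71774506e-01  4.30421800e-01  1.42376509e+00 -9.61057331e-05
  1.28841036e+00  1.23287371e+00]
[[0.104, -0.848, 0.183], [0.105, -0.759, 0.183], [0.104, -0.669, 0.182], [0.104, -0.579, 0.183], [0.258, -0.235, 0.092], [0.681, -0.496, 0.092], [0.504, 0.097, 0.137], [0.489, 0.179, 0.191], [0.515, 0.161, 0.138], [0.522, 0.223, 0.137]]
handle ((505.1663513183594, 309.7833251953125), (15.916863441467285, 121.17084503173828), 79.28389739990234) [0.50973612 0.30995511 0.15676735] 0.16095943966008586
```

View pics/s7.png

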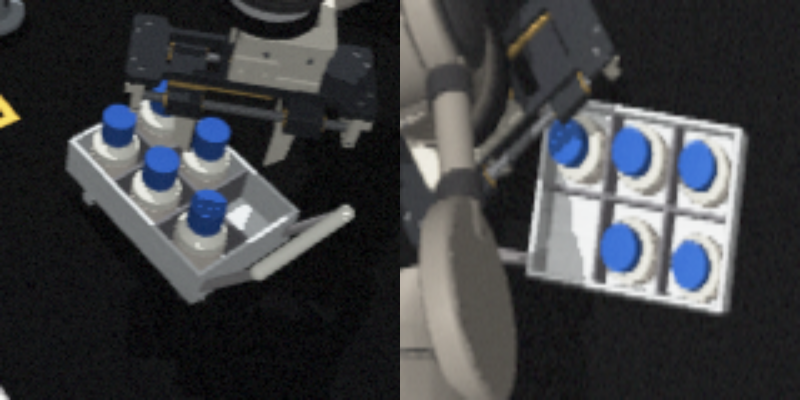

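All five bottles stand in cells (top view, right half: (568,140), (632,150), (697,165), (622,248), (690,265)); the sixth cell stays empty. Now the handle, and a no-slip path.

```bash
python3 - <<'E'
from h import *
plan([(.505,.310,.177)])
from scipy.optimize import fsolve
E
cat > path.py <<'E'
from h import *
from scipy.optimize import fsolve
B=np.array([.5634,-.1976]);TB=np.radians(-101.54)
def u(t): return np.array([np.cos(t),np.sin(t)])
def path(H,th0,gb=B,tb=TB,s0=.0,s1=.09,r=.09,step=.02,turn=np.radians(7)):
    """H handle now, th0 heading now -> list of (handle xy, heading)"""
    A0=H+.213*u(th0); G=gb+.068*u(tb)
    def go(x,ds=None):
        a,L=x; segs=[(s0,0),(abs(r*a),a),(L,0),(abs(r*(tb-th0-a)),tb-th0-a),(s1,0)]
        p=A0.copy();t=th0;out=[]
        for d,w in segs:
            n=max(1,int(np.ceil(max(d/step,abs(w)/turn))))
            if d==0 and w==0: continue
            for _ in range(n):
                tm=t+w/n/2; p=p+u(tm)*d/n*np.sinc(w/n/2/np.pi); t+=w/n; out.append((p-.213*u(t),t))
        return out,p
    x=fsolve(lambda x:go(x)[1]-G,[np.radians(35),.15]);print("turn",np.degrees(x[0]),"L",x[1])
    return go(x)[0]
def calls(pts,p,yaw,yoff):
    """rows relative to the call's start; p,yaw commanded tool pose now; tool yaw = heading+yoff"""
    p=np.array(p,float); i=0
    while i<len(pts):
        M=R.from_euler("xyz",[np.pi,0,yaw]).as_matrix(); rows=[]
        while i<len(pts) and len(rows)<12:
            q,t=pts[i]; d=M.T@np.array([q[0]-p[0],q[1]-p[1],0])/.1
            dy=(t+yoff-yaw+np.pi)%(2*np.pi)-np.pi
            if max(abs(d))>.99 or abs(dy)>1: break
            rows.append([round(d[0],2),round(d[1],2),0,0,0,round(-dy/np.pi*200)/200]);i+=1
        print([r if r[5] else r for r in rows])
        p=p+M@np.array(rows[-1][:3])*.1; yaw-=rows[-1][5]*np.pi; print("  ->",p.round(4),round(yaw,4))
E
python3 - <<'E'
from path import *
pts=path(np.array([.505,.310]),np.radians(-99.7))
print(len(pts)); 
for q,t in pts[::4]: print(q.round(3),np.degrees(t).round(1))
E
```

```text
[0.36, -0.79, -0.01] rows 3 -> [0.505 0.31  0.177]
turn 36.71117496117545 L 0.18090508719808623
27
[0.481 0.303] -93.6
[0.398 0.252] -69.1
[0.406 0.185] -63.0
[0.438 0.121] -63.0
[0.489 0.073] -69.4
[0.588 0.046] -95.1
[ 0.6  -0.02] -101.5
```

Emit:
move_arm(
  motion=[
    [0.1, -0.2, 0, 0, 0, 0.05],
    [0.2, -0.5, 0, 0, 0, 0.1],
    [0.36, -0.79, 0, 0, 0, 0.15],
    [0.36, -0.79, 0, 0, 0, 0.2],
    [0.36, -0.79, 0, 0, 0, 0.25],
    [0.36, -0.79, 0, 0, 0, 0.25],
    [0.36, -0.79, 0, 0, 0, 0.25],
    [0.36, -0.79, 0, 0, 0, 0.25],
    [0.36, -0.79, 0, 0, 0, 0.25],
  ],
  fingers=0.1,
  newtons=10,
)

```text
time: 48.28
tool_pos: [0.5059, 0.3099, 0.177]
tool_rot: [3.141, 0.0, -0.175]
contact_force: [-0.5, -0.2, -0.1]
opening: 0.0507
grip_force: 0.0
```

```bash
python3 - <<'E'
from h import *
s=robot.observe();print(s["tool_pos"],s["tool_rot"],s["opening"],s["qpos"])
c=cam("wrist");P=wcloud(c,s);im=c["image"]
hsv=cv2.cvtColor(im,cv2.COLOR_RGB2HSV)
L=np.hypot(*(P[...,:2]-s["tool_pos"][:2]).transpose(2,0,1))
g=(abs(P[...,2]-.152)<.012)&(L<.09)&(hsv[...,2]>150)&(hsv[...,1]<50)
print(g.sum(),cv2.minAreaRect(P[g][:,:2].astype(np.float32)*1000),P[g].max(0))
Q=P[g];z=Q[Q[:,2]>np.percentile(Q[:,2],70)];print("crest",cv2.fitLine(z[:,:2].astype(np.float32),cv2.DIST_L2,0,.01,.01).ravel())
save("w8.png",im)
E
```

```text
[0.5059494  0.30991229 0.1770252 ] [ 3.14148482e+00  1.41905660e-05 -1.75014796e-01] 0.050697463769997876 [ 4.20510307e-01  4.77134235e-01  1.34616039e+00 -8.39727148e-05
  1.31837026e+00  2.16634240e+00]
2643 ((505.23150634765625, 307.0110778808594), (17.72420310974121, 118.40641021728516), 80.81678771972656) [0.5642601  0.32440981 0.15896765]
crest [ 0.98834485 -0.15223143  0.5092371   0.30830595]
```

View pics/w8.png

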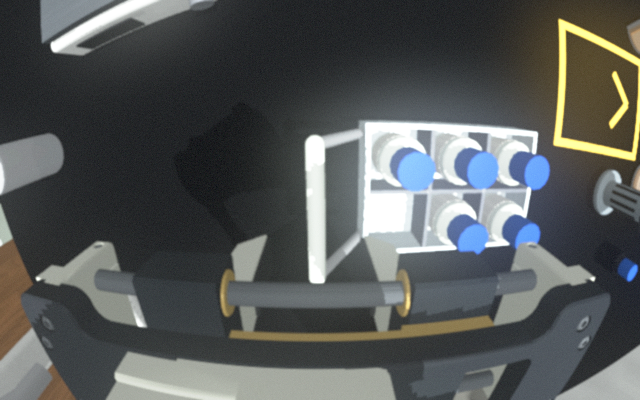

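The handle bar (316,210) sits between the fingers. Lower and pinch.

Emit:
move_arm(
  motion=[
    [0, 0, 0.3, 0, 0, 0],
    [0, 0, 0.6, 0, 0, 0],
    [0, 0, 0.84, 0, 0, 0],
    [0, 0, 0.84, 0, 0, 0],
    [0, 0, 0.84, 0, 0, 0],
    [0, 0, 0.84, 0, 0, 0],
    [0, 0, 0.84, 0, 0, 0],
  ],
)

```text
time: 49.2
tool_pos: [0.5064, 0.3102, 0.094]
tool_rot: [-3.141, -0.001, -0.176]
contact_force: [-0.7, -0.2, 0.2]
opening: 0.0508
grip_force: 0.0
```

Emit:
move_arm(
  motion=[
    [0, 0, 0, 0, 0, 0],
    [0, 0, 0, 0, 0, 0],
    [0, 0, 0, 0, 0, 0],
    [0, 0, 0, 0, 0, 0],
    [0, 0, 0, 0, 0, 0],
    [0, 0, 0, 0, 0, 0],
    [0, 0, 0, 0, 0, 0],
    [0, 0, 0, 0, 0, 0],
    [0, 0, 0, 0, 0, 0],
  ],
  fingers=-1,
)

```text
time: 50.32
tool_pos: [0.5059, 0.31, 0.0931]
tool_rot: [3.141, -0.0, -0.176]
contact_force: [-0.1, -1.0, 0.1]
opening: 0.0134
grip_force: 10.0
```

```bash
python3 - <<'E'
from path import *
s=robot.observe();print(s["tool_pos"],s["tool_rot"],s["opening"],s["grip_force"],s["contact_force"])
p=s["tool_pos"];yaw=s["tool_rot"][2]
th0=np.radians(-99.5)
pts=path(np.array(p[:2]),th0)
calls(pts,p,yaw,yaw-th0)
E
```

```text
[0.50592961 0.3099806  0.0930593 ] [ 3.14147630e+00 -6.50815568e-05 -1.75671671e-01] 0.013395098070314491 9.996416419744492 [-0.13865754 -0.98014088  0.14354143]
turn 36.00377764737418 L 0.18187551521384715
[[np.float64(-0.22), np.float64(0.11), 0, 0, 0, -0.035], [np.float64(-0.42), np.float64(0.24), 0, 0, 0, -0.065], [np.float64(-0.61), np.float64(0.39), 0, 0, 0, -0.1], [np.float64(-0.78), np.float64(0.56), 0, 0, 0, -0.135], [np.float64(-0.94), np.float64(0.74), 0, 0, 0, -0.165]]
  -> [0.4004 0.2535 0.0931] 0.3427
[[np.float64(-0.22), np.float64(0.11), 0, 0, 0, -0.035], [np.float64(-0.19), np.float64(0.3), 0, 0, 0, -0.035], [np.float64(-0.17), np.float64(0.48), 0, 0, 0, -0.035], [np.float64(-0.15), np.float64(0.66), 0, 0, 0, -0.035], [np.float64(-0.13), np.float64(0.84), 0, 0, 0, -0.035]]
  -> [0.4164 0.1701 0.0931] 0.4526
[[np.float64(0.0), np.float64(0.18), 0, 0, 0, 0.0], [np.float64(0.0), np.float64(0.36), 0, 0, 0, 0.0], [np.float64(0.01), np.float64(0.54), 0, 0, 0, 0.0], [np.float64(0.01), np.float64(0.72), 0, 0, 0, 0.0], [np.float64(0.01), np.float64(0.91), 0, 0, 0, 0.0]]
  -> [0.4571 0.0887 0.0931] 0.4526
[[np.float64(0.0), np.float64(0.18), 0, 0, 0, 0.0], [np.float64(0.23), np.float64(0.29), 0, 0, 0, 0.035], [np.float64(0.45), np.float64(0.42), 0, 0, 0, 0.07], [np.float64(0.65), np.float64(0.58), 0, 0, 0, 0.105], [np.float64(0.83), np.float64(0.76), 0, 0, 0, 0.14]]
  -> [0.565  0.0566 0.0931] 0.0128
[[np.float64(0.23), np.float64(0.11), 0, 0, 0, 0.035], [np.float64(0.45), np.float64(0.25), 0, 0, 0, 0.07], [np.float64(0.41), np.float64(0.42), 0, 0, 0, 0.07], [np.float64(0.37), np.float64(0.6), 0, 0, 0, 0.07], [np.float64(0.34), np.float64(0.77), 0, 0, 0, 0.07], [np.float64(0.3), np.float64(0.95), 0, 0, 0, 0.07]]
  -> [ 0.5962 -0.038   0.0931] -0.2071
[[np.float64(-0.0), np.float64(0.18), 0, 0, 0, 0.0]]
  -> [ 0.5925 -0.0556  0.0931] -0.2071
```

Emit:
move_arm(
  motion=[
    [-0.11, 0.05, 0, 0, 0, -0.015],
    [-0.22, 0.11, 0, 0, 0, -0.035],
    [-0.32, 0.17, 0, 0, 0, -0.05],
    [-0.42, 0.24, 0, 0, 0, -0.065],
    [-0.52, 0.31, 0, 0, 0, -0.085],
    [-0.61, 0.39, 0, 0, 0, -0.1],
    [-0.7, 0.47, 0, 0, 0, -0.12],
    [-0.78, 0.56, 0, 0, 0, -0.135],
    [-0.86, 0.65, 0, 0, 0, -0.15],
    [-0.94, 0.74, 0, 0, 0, -0.165],
    [-0.94, 0.74, 0, 0, 0, -0.165],
  ],
)

```text
time: 51.7
tool_pos: [0.4, 0.2534, 0.0932]
tool_rot: [3.142, 0.0, 0.342]
contact_force: [0.9, 0.4, -1.1]
opening: 0.0135
grip_force: 10.0
```

Emit:
move_arm(
  motion=[
    [-0.11, 0.05, 0, 0, 0, -0.015],
    [-0.22, 0.11, 0, 0, 0, -0.035],
    [-0.2, 0.2, 0, 0, 0, -0.035],
    [-0.19, 0.3, 0, 0, 0, -0.035],
    [-0.18, 0.39, 0, 0, 0, -0.035],
    [-0.17, 0.48, 0, 0, 0, -0.035],
    [-0.16, 0.57, 0, 0, 0, -0.035],
    [-0.15, 0.66, 0, 0, 0, -0.035],
    [-0.14, 0.75, 0, 0, 0, -0.035],
    [-0.13, 0.84, 0, 0, 0, -0.035],
    [-0.13, 0.84, 0, 0, 0, -0.035],
    [-0.13, 0.84, 0, 0, 0, -0.035],
  ],
)

```text
time: 53.2
tool_pos: [0.4165, 0.17, 0.0931]
tool_rot: [3.141, 0.0, 0.452]
contact_force: [0.6, -0.4, -1.4]
opening: 0.0134
grip_force: 10.0
```

```bash
cat >> h.py <<'E'
def caddy(show=None):
    c=cam("scene");P=cloud(c);hsv=cv2.cvtColor(c["image"],cv2.COLOR_RGB2HSV);K=caps(c)
    g=(abs(P[...,2]-0.088)<.010)&(hsv[...,1]<60)&(hsv[...,2]>60)&(P[...,0]>.3)&(P[...,0]<.72)&(P[...,1]>-.32)&(P[...,1]<.4)
    k,l,st,ce=cv2.connectedComponentsWithStats(cv2.dilate(g.astype(np.uint8),np.ones((5,5))))
    T=robot.observe()["tool_pos"]
    i=1+st[1:,4].argmax();m=g&(l==i);print("crate",m.sum(),cv2.minAreaRect(P[m][:,:2].astype(np.float32)*1000))
    print("caps",K[K[:,2]>.11].round(3).tolist())
    if show: save(show,c["image"][100:380,200:520],2)
    return c,P
E
python3 - <<'E'
from path import *
s=robot.observe();print(s["tool_pos"],s["tool_rot"],s["opening"],s["contact_force"],s["torque"])
caddy("s9.png")
E
```

```text
[0.41648551 0.16997333 0.09305159] [3.14135497e+00 8.86694406e-06 4.52426626e-01] 0.013448509171782282 [ 0.62101669 -0.38842924 -1.42167302] [-0.08980947 -0.05318263  0.10042207]
crate 1350 ((476.7417907714844, 48.195068359375), (137.80496215820312, 215.59033203125), 26.640626907348633)
caps [[0.104, -0.846, 0.182], [0.104, -0.758, 0.183], [0.103, -0.665, 0.184], [0.103, -0.58, 0.182], [0.48, -0.04, 0.138], [0.45, 0.024, 0.138], [0.54, -0.003, 0.138], [0.511, 0.055, 0.138], [0.481, 0.11, 0.137]]
```

View pics/s9.png

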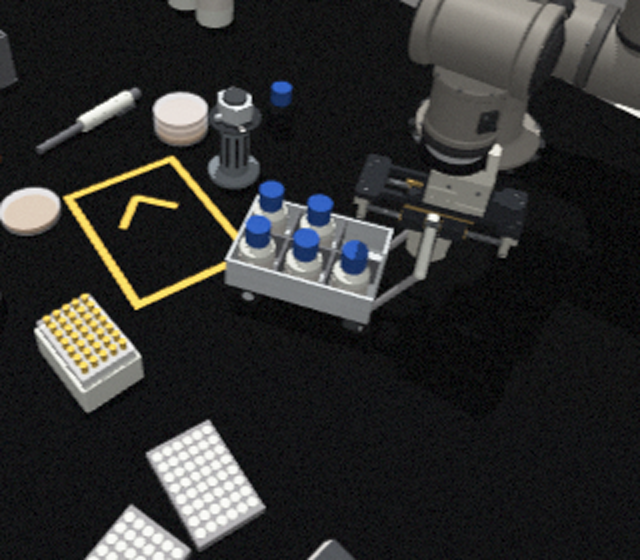

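On track (caddy middle (0.481,0.040), heading -63°, as planned). Continue.

Emit:
move_arm(
  motion=[
    [0, 0.09, 0, 0, 0, 0],
    [0, 0.18, 0, 0, 0, 0],
    [0, 0.27, 0, 0, 0, 0],
    [0, 0.36, 0, 0, 0, 0],
    [0, 0.45, 0, 0, 0, 0],
    [0.01, 0.54, 0, 0, 0, 0],
    [0.01, 0.63, 0, 0, 0, 0],
    [0.01, 0.72, 0, 0, 0, 0],
    [0.01, 0.81, 0, 0, 0, 0],
    [0.01, 0.91, 0, 0, 0, 0],
    [0.01, 0.91, 0, 0, 0, 0],
  ],
)

```text
time: 54.62
tool_pos: [0.4577, 0.0878, 0.0931]
tool_rot: [3.141, -0.0, 0.452]
contact_force: [0.4, -1.1, -0.7]
opening: 0.0136
grip_force: 10.1
```

Emit:
move_arm(
  motion=[
    [0, 0.09, 0, 0, 0, 0],
    [0, 0.18, 0, 0, 0, 0],
    [0.12, 0.23, 0, 0, 0, 0.02],
    [0.23, 0.29, 0, 0, 0, 0.035],
    [0.34, 0.35, 0, 0, 0, 0.055],
    [0.45, 0.42, 0, 0, 0, 0.07],
    [0.55, 0.5, 0, 0, 0, 0.09],
    [0.65, 0.58, 0, 0, 0, 0.105],
    [0.74, 0.67, 0, 0, 0, 0.12],
    [0.83, 0.76, 0, 0, 0, 0.14],
    [0.83, 0.76, 0, 0, 0, 0.14],
  ],
)

```text
time: 56.0
tool_pos: [0.5658, 0.0558, 0.093]
tool_rot: [3.141, -0.001, 0.013]
contact_force: [0.5, -0.8, 1.0]
opening: 0.014
grip_force: 10.0
```

```bash
python3 - <<'E'
from path import *
s=robot.observe();print(s["tool_pos"],s["tool_rot"],s["opening"],s["contact_force"],s["torque"])
c,P=caddy()
hsv=cv2.cvtColor(c["image"],cv2.COLOR_RGB2HSV)
E
```

```text
[0.56579457 0.05580516 0.09297643] [ 3.14102847e+00 -6.96598813e-04  1.27571440e-02] 0.013974268338845543 [ 0.51771601 -0.82488222  1.00204133] [-0.0043278  -0.0725546   0.08290218]
crate 1077 ((570.0330810546875, -80.11699676513672), (133.59341430664062, 216.8957061767578), 1.634339690208435)
caps [[0.104, -0.846, 0.183], [0.104, -0.756, 0.184], [0.103, -0.666, 0.183], [0.1, -0.578, 0.183], [0.535, -0.16, 0.137], [0.603, -0.154, 0.138], [0.603, -0.088, 0.138], [0.598, -0.025, 0.138]]
```

Emit:
move_arm(
  motion=[
    [0.12, 0.05, 0, 0, 0, 0.02],
    [0.23, 0.11, 0, 0, 0, 0.035],
    [0.34, 0.18, 0, 0, 0, 0.055],
    [0.45, 0.25, 0, 0, 0, 0.07],
    [0.43, 0.34, 0, 0, 0, 0.07],
    [0.41, 0.42, 0, 0, 0, 0.07],
    [0.39, 0.51, 0, 0, 0, 0.07],
    [0.37, 0.6, 0, 0, 0, 0.07],
    [0.35, 0.69, 0, 0, 0, 0.07],
    [0.34, 0.77, 0, 0, 0, 0.07],
    [0.34, 0.77, 0, 0, 0, 0.07],
    [0.34, 0.77, 0, 0, 0, 0.07],
  ],
)

```text
time: 57.55
tool_pos: [0.5999, -0.0201, 0.0931]
tool_rot: [3.141, 0.0, -0.207]
contact_force: [-0.1, -0.2, 0.4]
opening: 0.0135
grip_force: 10.0
```

```bash
python3 - <<'E'
from path import *
s=robot.observe();print(s["tool_pos"],s["tool_rot"],s["opening"],s["contact_force"],s["torque"])
c,P=caddy("s10.png")
t=cam("top");hsv=cv2.cvtColor(t["image"],cv2.COLOR_RGB2HSV);Q=cloud(t)
print("top caps",caps(t).round(3).tolist())
goal=B-.145*u(TB);print("handle goal",goal);plan([(*goal,s["tool_pos"][2])])
E
```

```text
[ 0.59990003 -0.02008597  0.09306354] [ 3.14125648e+00  1.18822093e-04 -2.07222634e-01] 0.013516177991525954 [-0.08820638 -0.18080309  0.38316069] [-0.13448655 -0.06881151  0.08246414]
crate 718 ((591.4539794921875, -156.07008361816406), (218.516357421875, 97.90563201904297), 79.64745330810547)
caps [[0.103, -0.85, 0.183], [0.105, -0.756, 0.182], [0.103, -0.67, 0.183], [0.103, -0.58, 0.182], [0.549, -0.177, 0.189], [0.591, -0.231, 0.138], [0.603, -0.168, 0.138], [0.614, -0.104, 0.138]]
top caps [[0.681, -0.496, 0.09], [0.603, -0.168, 0.135], [0.59, -0.232, 0.135], [0.536, -0.157, 0.136], [0.521, -0.223, 0.135], [0.259, -0.234, 0.089], [0.101, -0.668, 0.179], [0.103, -0.759, 0.179], [0.105, -0.832, 0.175], [0.102, -0.579, 0.179]]
handle goal [ 0.59240754 -0.05553113]
[-0.0, 0.37, 0.0] rows 2 -> [ 0.592 -0.056  0.093]
```

View pics/s10.png

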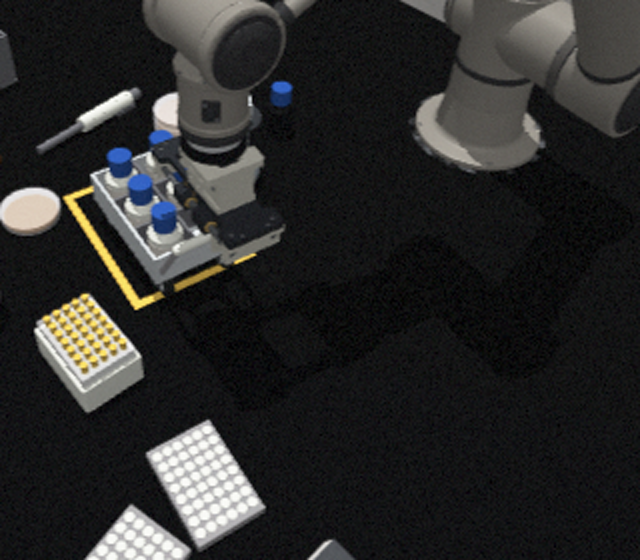

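Emit:
move_arm(
  motion=[
    [0, 0.06, 0, 0, 0, 0],
    [0, 0.13, 0, 0, 0, 0],
    [0, 0.2, 0, 0, 0, 0],
    [0, 0.27, 0, 0, 0, 0],
    [0, 0.33, 0, 0, 0, 0],
    [0, 0.37, 0, 0, 0, 0],
    [0, 0.37, 0, 0, 0, 0],
    [0, 0.37, 0, 0, 0, 0],
    [0, 0.37, 0, 0, 0, 0],
  ],
)

```text
time: 58.78
tool_pos: [0.5923, -0.0561, 0.0931]
tool_rot: [3.141, 0.0, -0.207]
contact_force: [1.8, -0.6, -1.7]
opening: 0.0135
grip_force: 10.1
```

Emit:
move_arm(
  motion=[
    [0, 0, 0, 0, 0, 0],
    [0, 0, 0, 0, 0, 0],
    [0, 0, 0, 0, 0, 0],
    [0, 0, 0, 0, 0, 0],
    [0, 0, -0.1, 0, 0, 0],
    [0, 0, -0.3, 0, 0, 0],
    [0, 0, -0.6, 0, 0, 0],
    [0, 0, -1, 0, 0, 0],
    [0, 0, -1, 0, 0, 0],
    [0, 0, -1, 0, 0, 0],
  ],
  fingers=0,
)

```text
time: 60.02
tool_pos: [0.5921, -0.056, 0.1931]
tool_rot: [3.142, 0.0, -0.207]
contact_force: [0.1, 0.1, -0.0]
opening: 0.0456
grip_force: 0.0
```

Emit:
move_arm(
  motion=[
    [-0.5, -0.5, 0, 0, 0, 0],
    [-1, -0.6, 0, 0, 0, 0],
    [-1, -0.6, 0, 0, 0, 0],
    [-1, -0.6, 0, 0, 0, 0],
  ],
)

```text
time: 60.52
tool_pos: [0.5072, 0.023, 0.1929]
tool_rot: [3.141, -0.0, -0.207]
contact_force: [-0.1, -0.5, 0.1]
opening: 0.0461
grip_force: 0.0
```

```bash
python3 - <<'E'
from path import *
s=robot.observe();print(s["tool_pos"],s["tool_rot"],s["qpos"])
c,P=caddy();t=cam("top");K=caps(t);print(K[K[:,2]>.11].round(3).tolist())
Q=cloud(t);hsv=cv2.cvtColor(t["image"],cv2.COLOR_RGB2HSV)
g=(abs(Q[...,2]-.088)<.008)&(hsv[...,1]<60)&(abs(Q[...,0]-B[0])<.17)&(abs(Q[...,1]-B[1])<.17)&(np.hypot(Q[...,0]-.394,Q[...,1]+.2)>.06)
print("top crate",cv2.minAreaRect(Q[g][:,:2].astype(np.float32)*1000))
a=cv2.resize(t["image"][120:240,300:440],(466,400));b=cv2.resize(c["image"][130:260,230:350],(369,400));save("t11.png",np.hstack([a,b])[:,:800])
E
```

```text
[0.50719939 0.0230272  0.19293122] [ 3.14133352e+00 -2.68457410e-04 -2.06871209e-01] [-1.05478357e-01  3.07163988e-01  1.56418397e+00 -2.98376068e-04
  1.27000386e+00  1.67227758e+00]
crate 955 ((567.181884765625, -188.80145263671875), (216.46446228027344, 133.7484893798828), 79.58707427978516)
caps [[0.104, -0.849, 0.183], [0.102, -0.757, 0.183], [0.104, -0.669, 0.182], [0.103, -0.58, 0.182], [0.518, -0.259, 0.138], [0.585, -0.268, 0.137], [0.53, -0.192, 0.138], [0.598, -0.203, 0.138], [0.608, -0.142, 0.138]]
[[0.606, -0.141, 0.136], [0.596, -0.205, 0.135], [0.584, -0.268, 0.135], [0.53, -0.192, 0.135], [0.515, -0.259, 0.135], [0.102, -0.668, 0.179], [0.102, -0.76, 0.179], [0.104, -0.831, 0.175], [0.102, -0.578, 0.179]]
top crate ((567.7745971679688, -189.85433959960938), (210.98902893066406, 133.32974243164062), 79.7862548828125)
```

View pics/t11.png

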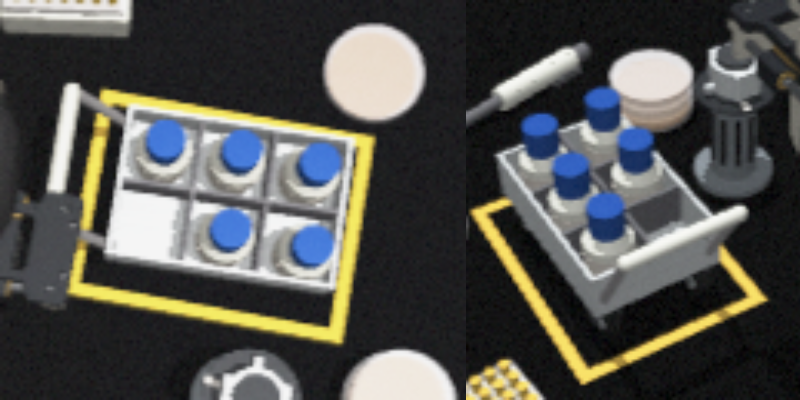

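The crate sits squarely inside the tape (top crop: tape corners (105,95), (372,137), (342,340), (72,292); crate within), with all bottles upright. Now look at the port from above.

```bash
python3 - <<'E'
from h import *
plan([(.335,-.19,.193)])
E
```

```text
[-0.42, 0.81, -0.0] rows 3 -> [ 0.45  -0.048  0.193]
[-0.42, 0.81, -0.0] rows 3 -> [ 0.392 -0.119  0.193]
[-0.41, 0.82, -0.0] rows 3 -> [ 0.335 -0.19   0.193]
```

Emit:
move_arm(
  motion=[
    [-0.42, 0.81, 0, 0, 0, 0],
    [-0.42, 0.81, 0, 0, 0, 0],
  ],
  fingers=0.8,
)

```text
time: 60.88
tool_pos: [0.4485, -0.0494, 0.1927]
tool_rot: [3.141, 0.001, -0.208]
contact_force: [0.7, 0.2, -0.0]
opening: 0.0613
grip_force: 0.0
```

Emit:
move_arm(
  motion=[
    [-0.42, 0.81, 0, 0, 0, 0],
    [-0.42, 0.81, 0, 0, 0, 0],
  ],
)

```text
time: 61.12
tool_pos: [0.3904, -0.1205, 0.193]
tool_rot: [3.141, 0.0, -0.21]
contact_force: [0.2, -0.5, -0.1]
opening: 0.0801
grip_force: 0.0
```

Emit:
move_arm(
  motion=[
    [-0.41, 0.82, 0, 0, 0, 0],
    [-0.41, 0.82, 0, 0, 0, 0],
    [-0.41, 0.82, 0, 0, 0, 0],
    [-0.41, 0.82, 0, 0, 0, 0],
    [-0.41, 0.82, 0, 0, 0, 0],
    [-0.41, 0.82, 0, 0, 0, 0],
  ],
)

```text
time: 61.88
tool_pos: [0.3348, -0.1894, 0.1931]
tool_rot: [-3.142, 0.0, -0.206]
contact_force: [-0.2, -0.1, 0.7]
opening: 0.0826
grip_force: 0.0
```

```bash
python3 - <<'E'
from h import *
s=robot.observe();print(s["tool_pos"],s["tool_rot"],s["qpos"])
c=cam("wrist");P=wcloud(c,s);np.savez("port.npz",im=c["image"],P=P)
m=(abs(P[...,2]-.150)<.02)&(np.hypot(P[...,0]-.394,P[...,1]+.203)<.05);v,u=np.nonzero(m)
print(u.min(),u.max(),v.min(),v.max())
x,y=int(np.median(u)),int(np.median(v));print(x,y)
x0=max(0,x-60);y0=max(0,y-60);print(x0,y0);save("p12.png",c["image"][y0:y0+110,x0:x0+120],5)
E
```

```text
[ 0.33481381 -0.18938877  0.19305749] [-3.14153094e+00  6.22000629e-06 -2.05653360e-01] [-7.14773208e-01  7.70749598e-02  1.85849652e+00  5.44328223e-05
  1.20605668e+00  1.06165706e+00]
287 357 91 164
322 132
262 72
```

View pics/p12.png

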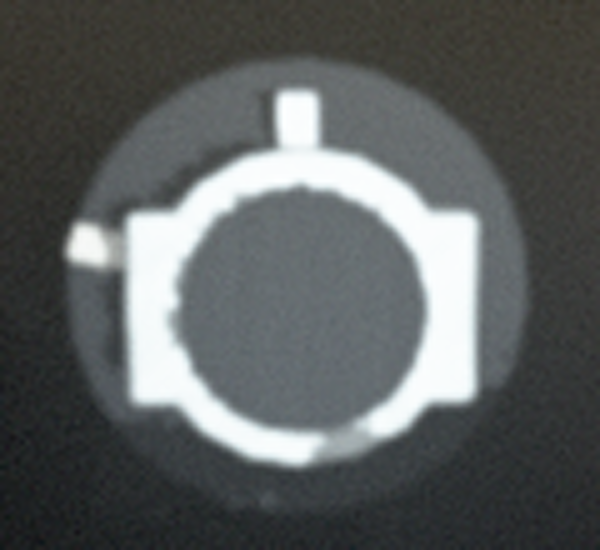

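Pointer at crop (298,115), white mark at (90,245), flats at (130,310) and (475,310). Compute in world.

```bash
python3 - <<'E'
from h import *
d=np.load("port.npz");P=d["P"]
f=lambda x,y,w=1:np.median(P[int(round(72+y/5))-w:int(round(72+y/5))+w+1,int(round(262+x/5))-w:int(round(262+x/5))+w+1].reshape(-1,3),0)
ptr=f(298,118);mk=f(88,247)
L=[f(148,y) for y in(230,308,385)];Rr=[f(455,y) for y in(230,308,385)]
im=d["im"].astype(int).sum(-1)
m=(abs(P[...,2]-.150)<.006)&(im>600)&(np.hypot(P[...,0]-.394,P[...,1]+.203)<.032)
Q=P[m][:,:2];print("collar rect",cv2.minAreaRect(Q.astype(np.float32)*1000))
print(ptr,mk,np.array(L).round(4).tolist(),np.array(Rr).round(4).tolist())
cc=(np.mean(L,0)+np.mean(Rr,0))[:2]/2;print("c",cc)
m=(abs(P[...,2]-.156)<.005)&(im<500)&(np.hypot(P[...,0]-.394,P[...,1]+.203)<.026);print("barrel top",cv2.minEnclosingCircle(P[m][:,:2].astype(np.float32)*1000))
ang=lambda p:np.degrees(np.arctan2(*(p[:2]-cc)[::-1]))
print("ptr",ang(ptr),"mark",ang(mk),"diff",(ang(mk)-ang(ptr)+360)%360)
print("flat normal",np.degrees(np.arctan2(*(np.mean(L,0)-np.mean(Rr,0))[:2][::-1])))
plan([(*cc,.193)])
E
```

```text
collar rect ((391.73883056640625, -207.45205688476562), (53.0032958984375, 49.284629821777344), 77.07621765136719)
[ 0.41994611 -0.21349487  0.12951272] [ 0.40637212 -0.17353024  0.11751546] [[0.4078, -0.1871, 0.1501], [0.3957, -0.1845, 0.1505], [0.3841, -0.1819, 0.1508]] [[0.3985, -0.2329, 0.1505], [0.3861, -0.2307, 0.1505], [0.3745, -0.2285, 0.1504]]
c [ 0.39110113 -0.20759723]
barrel top ((391.43865966796875, -207.00088500976562), 18.975717544555664)
ptr -11.555430592987056 mark 65.8550473518446 diff 77.41047794483165
flat normal 78.37499784026589
[0.59, 0.06, 0.0] rows 3 -> [ 0.391 -0.207  0.193]
```

Turn needed: +77.4° (rz −0.43); tool already aligned with the flats.

Emit:
move_arm(
  motion=[
    [0.3, 0.03, 0, 0, 0, 0],
    [0.58, 0.06, 0, 0, 0, 0],
    [0.58, 0.06, 0, 0, 0, 0],
    [0.58, 0.06, 0, 0, 0, 0],
    [0.58, 0.06, 0, 0, 0, 0],
    [0.58, 0.06, 0, 0, 0, 0],
  ],
  newtons=20,
)

```text
time: 62.68
tool_pos: [0.3894, -0.2076, 0.1933]
tool_rot: [3.141, -0.0, -0.207]
contact_force: [-0.5, 0.1, 0.1]
opening: 0.0828
grip_force: 0.0
```

Emit:
move_arm(
  motion=[
    [0, 0, 0.3, 0, 0, 0],
    [0, 0, 0.6, 0, 0, 0],
    [0, 0, 0.9, 0, 0, 0],
    [0, 0, 1, 0, 0, 0],
    [0, 0, 1, 0, 0, 0],
    [0, 0, 1, 0, 0, 0],
    [0, 0, 1, 0, 0, 0],
  ],
)

```text
time: 63.55
tool_pos: [0.3904, -0.2081, 0.094]
tool_rot: [3.141, -0.002, -0.207]
contact_force: [-0.5, 0.2, -1.2]
opening: 0.0828
grip_force: 0.0
```

Emit:
move_arm(
  motion=[
    [0, 0, 0.05, 0, 0, 0],
    [0, 0, 0.05, 0, 0, 0],
    [0, 0, 0.05, 0, 0, 0],
    [0, 0, 0.05, 0, 0, 0],
    [0, 0, 0.05, 0, 0, 0],
    [0, 0, 0.05, 0, 0, 0],
    [0, 0, 0.05, 0, 0, 0],
    [0, 0, 0.05, 0, 0, 0],
  ],
  fingers=-1,
)

```text
time: 64.55
tool_pos: [0.39, -0.2064, 0.0881]
tool_rot: [-3.139, 0.0, -0.207]
contact_force: [2.4, 5.5, 0.9]
opening: 0.0539
grip_force: 19.9
```

Emit:
move_arm(
  motion=[
    [0, 0, 0, 0, 0, -0.04],
    [0, 0, 0, 0, 0, -0.08],
    [0, 0, 0, 0, 0, -0.12],
    [0, 0, 0, 0, 0, -0.16],
    [0, 0, 0, 0, 0, -0.2],
    [0, 0, 0, 0, 0, -0.24],
    [0, 0, 0, 0, 0, -0.28],
    [0, 0, 0, 0, 0, -0.32],
    [0, 0, 0, 0, 0, -0.36],
    [0, 0, 0, 0, 0, -0.4],
    [0, 0, 0, 0, 0, -0.43],
    [0, 0, 0, 0, 0, -0.43],
  ],
)

```text
time: 66.05
tool_pos: [0.3911, -0.2084, 0.0881]
tool_rot: [3.139, 0.0, 1.145]
contact_force: [4.1, -1.8, -4.3]
opening: 0.0537
grip_force: 20.0
```

Emit:
move_arm(
  motion=[
    [0, 0, 0, 0, 0, 0],
    [0, 0, 0, 0, 0, 0],
    [0, 0, 0, 0, 0, 0],
    [0, 0, 0, 0, 0, 0],
  ],
)

```text
time: 66.55
tool_pos: [0.3911, -0.2084, 0.0881]
tool_rot: [3.139, 0.0, 1.144]
contact_force: [5.5, -2.4, -5.6]
opening: 0.0538
grip_force: 20.0
```

Emit:
move_arm(
  motion=[
    [0, 0, 0, 0, 0, 0],
    [0, 0, 0, 0, 0, 0],
    [0, 0, 0, 0, 0, 0],
    [0, 0, 0, 0, 0, 0],
    [0, 0, 0, 0, 0, 0],
    [0, 0, -0.1, 0, 0, 0],
    [0, 0, -0.4, 0, 0, 0],
    [0, 0, -0.8, 0, 0, 0],
    [0, 0, -1, 0, 0, 0],
    [0, 0, -1, 0, 0, 0],
    [0, 0, -1, 0, 0, 0],
  ],
  fingers=0.7,
)

```text
time: 67.92
tool_pos: [0.3894, -0.2074, 0.1875]
tool_rot: [-3.141, -0.0, 1.144]
contact_force: [0.1, 0.4, 0.8]
opening: 0.0779
grip_force: 0.0
```

Emit:
move_arm(
  motion=[
    [-0.3, 0, 0, 0, 0, 0],
    [-0.7, 0, -0.2, 0, 0, 0],
    [-0.7, 0, -0.3, 0, 0, 0],
    [-0.7, 0, -0.3, 0, 0, 0],
    [-0.7, 0, -0.3, 0, 0, 0],
    [-0.7, 0, -0.3, 0, 0, 0],
    [-0.7, 0, -0.3, 0, 0, 0],
  ],
)

```text
time: 68.8
tool_pos: [0.3609, -0.2709, 0.2178]
tool_rot: [-3.141, -0.0, 1.145]
contact_force: [0.2, 1.2, -0.9]
opening: 0.0779
grip_force: 0.0
```

```bash
python3 - <<'E'
from path import *
s=robot.observe();print(s["time"],s["tool_pos"],s["tool_rot"],s["contact_force"])
c=cam("wrist");P=wcloud(c,s);im=c["image"].astype(int).sum(-1)
cc=np.array([.3911,-.2074]);r=np.hypot(P[...,0]-cc[0],P[...,1]-cc[1])
for n,zl,zh,a,b in(("ptr",.120,.145,.026,.036),("mark",.112,.1205,.029,.038)):
    m=(P[...,2]>zl)&(P[...,2]<zh)&(r>a)&(r<b)&(im>520)
    Q=P[m];print(n,m.sum(),np.degrees(np.arctan2(*(np.median(Q,0)[:2]-cc)[::-1])) if m.sum() else None)
caddy();t=cam("scene")
v,u=np.nonzero((r<.05)&(P[...,2]>.11));x,y=int(u.mean()),int(v.mean())
a=cv2.resize(c["image"][max(0,y-45):max(0,y-45)+90,x-45:x+45],(400,400));b=cv2.resize(t["image"][130:250,240:360],(400,400));save("p13.png",np.hstack([a,b]))
E
```

```text
68.8 [ 0.36094469 -0.2709296   0.21782337] [-3.14110846e+00 -1.78994993e-04  1.14452140e+00] [ 0.16421673  1.15943    -0.93751082]
ptr 58 65.25981195677129
mark 10 64.68726076612016
crate 950 ((567.0362548828125, -189.6199188232422), (217.1705780029297, 133.66973876953125), 79.9719009399414)
caps [[0.103, -0.85, 0.183], [0.104, -0.755, 0.183], [0.103, -0.668, 0.184], [0.517, -0.259, 0.137], [0.585, -0.269, 0.138], [0.532, -0.193, 0.138], [0.598, -0.204, 0.137], [0.608, -0.141, 0.138]]
```

View pics/p13.png

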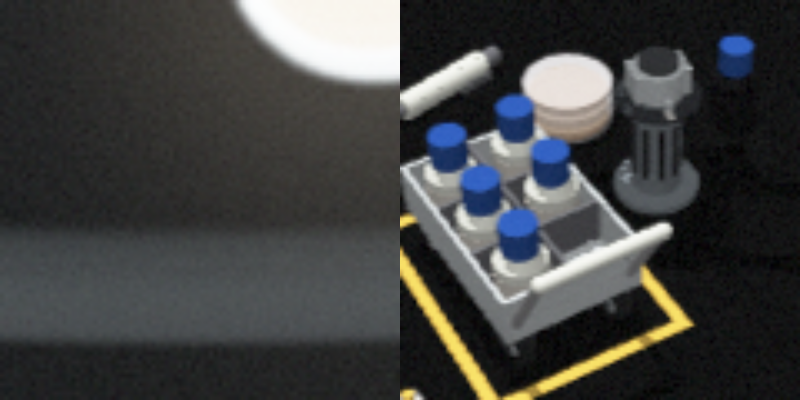

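The pointer (65.3°) stands at the mark (about 65–66°). In the scene crop the caddy is in the bay with five upright bottles, and the arm is clear of everything.

```bash
python3 -c "
from cell import robot
print(robot.hand_in())"
```

```text
the job is handed in; nothing more can be done
None
```

The job is handed in at about 69 s of the 210 s, with no verdict returned: by my camera checks, all five white bottles stand upright in the crate, the caddy is squared in the bay within about 3 mm and 2°, and the collar pointer is within about 1° of the white mark. I did not measure the castor angles, but the caddy's last 13 cm or so was straight forward rolling.

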